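Load the lens inspection chamber

TASK

Get this batch of lenses into the inspection chamber: first push the chamber's bifold door at its fold post until both leaves are collapsed against the jamb, and leave it so. Lift the dust cap off each lens that still wears one and leave all the caps lying in the blue cap tray, stand all the lenses upright on the shuttle's deck, and only then push the shuttle fully home. Leave the other things on the bench where they are.

Things in the scene. Friction and masses are not known exactly. Their poses are not given: they have to be found in the camera images.
- door (a joint): Upright bifold door of the chamber: angle q of the jamb leaf; 0 = both leaves flat in the track (shut), 1.42 rad = fully collapsed (stop). Two leaves, each 125 mm wide, 8 mm thick, 34 to 134 mm above the bench; one turns on the jamb pivot, the other is hinged to it at the fold post and its free end runs in the track. Starts ajar, fold pointing out. Takes a few N at the post; stays where left.
- fold_post (a point): Fold hinge of the bifold door: an upright round steel post, 16 mm thick, whose top stands 195 mm above the bench, 61 mm above the leaves. This point is on its axis, 170 mm above the bench. At door angle q it stands 125 mm * cos q from the jamb pivot along the track (towards the chamber's -x) and 125 mm * sin q out in front of the track (chamber's -y).
- jamb_pivot (a point): Axis of the door's fixed pivot at the jamb (80 mm above the bench), on the track line, 125 mm along the chamber's own +x from the track middle.
- track_middle (a point): Middle of the door's track, on the bench. Axes are the chamber's: +x along the track to the jamb pivot (roughly away from the robot), +y straight into the chamber. The white chamber begins 10 mm along +y, is 300 wide, 260 deep, 159 high, with a clear roof; doorway 250 wide, 138 high. A grey power supply 130 high is on its +x flank.
- shuttle (a joint): Travel of the loading shuttle along the chamber's +y: 0 = fully out, 0.26 m = fully home (end stop). It passes under the door leaves, but anything standing on it does not unless the door is folded. About 3 N of friction; it stays where it is left.
- deck_middle (a point): Middle of the shuttle's flat aluminium deck, on its upper face, 14 mm above the bench; axes as the chamber's, moves with the shuttle. The deck is 160 mm (x) by 220 mm (y) inside a rim 10 mm high.
- push_plate (a point): Centre of the shuttle's black upright push plate at its outer end: 110 mm along x, 8 mm thick along y, from 8 to 74 mm above the bench. It lies 155 mm from the deck middle along -y.
- tray_floor (a point): Middle of the inner floor (4 mm above the bench) of the fixed shallow blue cap tray; inside 102 mm along its own x and 252 mm along its own y, walls 4 mm thick, their top 22 mm above the bench.
- lens_a_centre (a point): Lens barrel (280 g): aluminium cylinder with a black grip band, 56 mm across up to 58 mm, then a 50 mm neck up to its top at 72 mm. This point is on its axis, 36 mm above its foot; z points up when it stands. It starts standing on the bench, with or without its dust cap; all three lenses are always present.
- cap_a_knob (a point): Loose black dust cap, at first on lens a: 62 mm across, 16 mm high, hollow below (12 mm deep skirt, 2 mm play round the lens neck), with a knob on top 24 mm across and 24 mm high. This point is on its axis half-way up the knob, 28 mm above the skirt's lower edge (88 mm above the bench when on a lens on the bench). Absent in some starts: the lens is then bare.
- lens_b_centre (a point): Lens barrel (280 g): aluminium cylinder with a black grip band, 56 mm across up to 58 mm, then a 50 mm neck up to its top at 72 mm. This point is on its axis, 36 mm above its foot; z points up when it stands. It starts standing on the bench, with or without its dust cap; all three lenses are always present.
- cap_b_knob (a point): Loose black dust cap, at first on lens b: 62 mm across, 16 mm high, hollow below (12 mm deep skirt, 2 mm play round the lens neck), with a knob on top 24 mm across and 24 mm high. This point is on its axis half-way up the knob, 28 mm above the skirt's lower edge (88 mm above the bench when on a lens on the bench). Absent in some starts: the lens is then bare.
- lens_c_centre (a point): Lens barrel (280 g): aluminium cylinder with a black grip band, 56 mm across up to 58 mm, then a 50 mm neck up to its top at 72 mm. This point is on its axis, 36 mm above its foot; z points up when it stands. It starts standing on the bench, with or without its dust cap; all three lenses are always present.
- cap_c_knob (a point): Loose black dust cap, at first on lens c: 62 mm across, 16 mm high, hollow below (12 mm deep skirt, 2 mm play round the lens neck), with a knob on top 24 mm across and 24 mm high. This point is on its axis half-way up the knob, 28 mm above the skirt's lower edge (88 mm above the bench when on a lens on the bench). Absent in some starts: the lens is then bare.
- bottle: Bystander: white plastic bottle, 60 mm across, 150 mm high. Origin at its underside (a lying tool: on its axis).
- blower: Bystander: black rubber air blower, 60 mm across, 120 mm high. Origin at its underside (a lying tool: on its axis).
- brush: Bystander: cleaning brush, 160 mm long, lying. Origin at its underside (a lying tool: on its axis).
- spacer: Bystander: brass spacer ring, 64 mm across, 18 mm high. Origin at its underside (a lying tool: on its axis).
- wipes: Bystander: carton of wipes, 120 x 90 x 70 mm. Origin at its underside (a lying tool: on its axis).
- block: Bystander: steel weight, 75 mm square, 30 mm high with a 30 mm stud on top. Origin at its underside (a lying tool: on its axis).

How it is judged:
On the way, in this order (a step that is already met when the one before it is completed fails the run):
1. the bifold door is collapsed (joint above 1.25 rad) (value of joint door above 1.25 rad), for 0.2 s.
2. every lens stands upright on the shuttle's deck and every cap lies in the cap tray (x of lens_a_centre in the frame of deck_middle between -0.056 and 0.056 m and y of lens_a_centre in the frame of deck_middle between -0.086 and 0.086 m and z of lens_a_centre in the frame of deck_middle between 0.03 and 0.042 m and angle between each of lens_a_centre, lens_b_centre, lens_c_centre's own z axis and vertical below 0.12 rad and x of cap_a_knob in the frame of tray_floor between -0.051 and 0.051 m and y of cap_a_knob in the frame of tray_floor between -0.126 and 0.126 m and z of cap_a_knob in the frame of tray_floor between 0 and 0.07 m and x of lens_b_centre in the frame of deck_middle between -0.056 and 0.056 m and y of lens_b_centre in the frame of deck_middle between -0.086 and 0.086 m and z of lens_b_centre in the frame of deck_middle between 0.03 and 0.042 m and x of cap_b_knob in the frame of tray_floor between -0.051 and 0.051 m and y of cap_b_knob in the frame of tray_floor between -0.126 and 0.126 m and z of cap_b_knob in the frame of tray_floor between 0 and 0.07 m and x of lens_c_centre in the frame of deck_middle between -0.056 and 0.056 m and y of lens_c_centre in the frame of deck_middle between -0.086 and 0.086 m and z of lens_c_centre in the frame of deck_middle between 0.03 and 0.042 m and x of cap_c_knob in the frame of tray_floor between -0.051 and 0.051 m and y of cap_c_knob in the frame of tray_floor between -0.126 and 0.126 m and z of cap_c_knob in the frame of tray_floor between 0 and 0.07 m), for 0.2 s.
3. the shuttle is fully home (travel above 0.25 m) (value of joint shuttle above 0.25 m), for 0.2 s.
At the end, for the whole second after the job is handed in: The door is collapsed (joint above 1.25 rad), the shuttle is home (travel above 0.25 m), every lens stands upright (within 0.12 rad) on the shuttle's deck inside its rim, every cap present lies in the cap tray (its axis inside the walls, its knob point less than 70 mm above the tray floor) (all of step 2 and value of joint door above 1.25 rad and value of joint shuttle above 0.25 m); the robot touches nothing.
It fails at once if another thing on the bench is displaced by more than 30 mm (distance of any of bottle, blower, brush, spacer, wipes, block from where it was at the start of the episode above 0.03 m).
Of cap_a, cap_b, cap_c only 1 to 3 are there at a start; the rules pass over those that are not, and their reading is None.
At some moment in a run one of lens_a, lens_b, lens_c may be knocked a few centimetres aside while the robot is not near it.
It also fails if it takes over 210 s, if anything falls off the work surface, if the arm or the gripper's body presses on something with over 40 N, if the wrist force passes 120 N, or if a joint passes its speed limit or range.

ROBOT

A 7-joint arm with a two-finger parallel gripper is mounted at the origin on the work surface. World frame = base frame: x ahead of the robot, y to its left, z up, the work surface at z = 0. Lengths are in m, angles in rad, forces in N, time in s.
With the tool pointing down it reaches from about 0.425 to 0.8 m from the base axis. Payload 8.3 kg.
Tool frame: the origin (TCP) lies midway between the tips of the shut fingers; the grasp point (between the pads) lies 19 mm behind it; z points along the fingers, y is the line along which they close (so a half turn about z gives the same grasp; the last joint's range is limited). The gripper opens to 85 mm and grips with 20 to 120 N. Pads are 22 mm wide; open, the fingers measure 114 mm over their backs; the gripper's body (76 mm by 85 mm) begins 54 mm behind the grasp point. The pads swing forward as they close: fully open they stand 13 mm farther back than shut.
Start: joints at [1.084, 0.383, 0.016, 1.37, -0.006, 1.388, -0.046], TCP at [0.257, -0.57, 0.231] pointing down, gripper open.
Joint ranges: [-2.95, 2.95], [-0.25, 2.06], [-1.52, 1.56], [0.18, 2.33], [-1.44, 4.58], [0.02, 2.06], [-3.01, 3.01]. Speed limits (rad/s): [2.39, 2.39, 3.01, 3.01, 3.14, 3.14, 3.14].

INTERFACE

Orientations are given as a unit quaternion [x, y, z, w].
In Python, from station import ctrl gives the robot as it stands.
- The arm moves only by the tool move_arm, never from a script. Its argument "moves" is a list of rows, each an object with "xyz": the shift along the tool's x, y, z scaled (see below), a list of three; "spin": the turn about the tool's z scaled (see below); "grip": the opening, from -1 (shut) to 1 (fully open). In form: [{"xyz": [tx, ty, tz], "spin": spin, "grip": grip}, ...]. A call has 1 to 8 rows; each row is the pose to reach, as a shift and turn from the pose commanded when the call began, along the tool's axes at that moment, turning the shorter way round; what a row does not reach only later rows make up. The controller multiplies each number of a shift by 0.15 m and each number of a turn by pi rad. A row lasts 1/8 s, in which the tool goes at most 62.5 mm and 10.7 degrees, less where a joint would pass 70% of its speed; a pose out of reach is approached as far as the arm can. A call with a number of a shift or a turn outside -1 to 1 is refused whole. A call with a gripper value outside its range is refused whole. The fingers move at their own pace and stop on an object; the grip force is fixed at half the most. Time passes only in rows, so rows that repeat a pose let the fingers close. It gives the time, the measured TCP pose, the force, the opening and the grip force at its end, in the units of the state.
- ctrl.state(): the state, without advancing time (a new reading comes with each control period).
- ctrl.camera(name): name is "scene" or "top"; returns a dict with "color" (384x512x3 uint8, red, green, blue), "z_map" (384x512 float32, m along the optical axis (not along the pixel's ray), 0 where there is no reading), "vertical_fov" (degrees; the focal length in pixels is half the picture's height over the tangent of half this angle, whatever the lens; pixels are square), "cx", "cy" (the principal point, pixels), "view" (4x4, takes a point from world to camera coordinates). Camera axes: x right, y up, looking along -z (the intrinsics and any distortion apply to the point x, -y, -z); pixel columns grow to the right and rows downward; lengths in m; the calibration is good to about 2 mm. A picture is of the moment at which its call begins.
- ctrl.finish_job(): hands the job in; it is judged then, once.
The state is a dict: "time_s": time; "joints": joint angles; "joint_velocities": joint speeds; "effort": joint torques, N m; "ee_pos": TCP position; "eef_rot": TCP orientation; "contact_force": force on the tool from outside, world axes, zero at the start; "ft_torque": the same for the moment, N m; "finger_gap": finger opening in m; "gripper_force": force on a finger pad.
Only numpy, scipy, OpenCV 4.12 (cv2) and the standard library are available. Lean on these libraries where they do the work, as an engineer would, in place of code of your own. Each camera call takes 0.05 s, during which the arm holds its last target. There are 200 camera calls.

## Working session

There is one attempt and no reset: what is moved stays moved. The work goes in short steps, Python scripts to look and compute and a tool call to move; the robot and the scene stay as the last step left them, time stands still between calls to the robot, and variables do not carry over. Pictures are saved under pics/ and viewed, at most 14 in all, crops included, and the job is handed in when it is done.

Besides the shell and the picture viewer there is one more tool, called after "Emit:" by a JSON object that holds its "name" and its "arguments". move_arm: Moves the arm, as the interface text tells. Its arguments: {"type":"object","properties":{"moves":{"type":"array"}},"required":["moves"]}

```bash
ls; mkdir -p pics; cat > h.py <<'E'
import numpy as np, cv2
from station import ctrl
def cam(n):
    c=ctrl.camera(n); im=c["color"]; z=c["z_map"]; H,W=z.shape
    f=H/2/np.tan(np.radians(c["vertical_fov"])/2)
    v,u=np.mgrid[:H,:W]
    P=np.stack([(u-c["cx"])/f*z,-(v-c["cy"])/f*z,-z,np.ones_like(z)],-1)
    Wd=P@np.linalg.inv(np.array(c["view"])).T
    Wd=Wd[...,:3].copy(); Wd[z<=0]=np.nan
    return im,Wd,c
def save(im,n,s=1.5): cv2.imwrite(f"pics/{n}.png",cv2.resize(im[...,::-1],None,fx=s,fy=s))
E
python3 - <<'E'
from h import *
for n in("top","scene"):
    im,W,c=cam(n); save(im,n+"0"); print({k:(v if np.size(v)<20 else np.shape(v)) for k,v in c.items()})
    np.savez(f"/tmp/{n}0",im=im,W=W)
print(ctrl.state())
E
```

```text
pics
{'color': (384, 512, 3), 'z_map': (384, 512), 'vertical_fov': 48.9540108800201, 'cx': 259.9463506773846, 'cy': 191.14808932911666, 'view': array([[-0.01373447, -0.99989395, -0.00484194, -0.05514267],
       [ 0.99818902, -0.01399436,  0.05850506, -0.56101765],
       [-0.05856661, -0.00402963,  0.99827537, -1.31482393],
       [ 0.        ,  0.        ,  0.        ,  1.        ]])}
{'color': (384, 512, 3), 'z_map': (384, 512), 'vertical_fov': 55.02669995212797, 'cx': 253.89823425187927, 'cy': 190.54962888518818, 'view': array([[ 0.39573625,  0.91828915, -0.0117414 , -0.12493481],
       [-0.54871177,  0.24668051,  0.79878915,  0.20057411],
       [ 0.73641579, -0.30966718,  0.60149649, -1.54036641],
       [ 0.        ,  0.        ,  0.        ,  1.        ]])}
{'time_s': 0.1, 'joints': array([ 1.08408314,  0.38416902,  0.01635433,  1.37106283, -0.00630957,
        1.38823228, -0.04648293]), 'joint_velocities': array([ 0.00150019, -0.00122672,  0.00024866, -0.00251866,  0.00029516,
       -0.00038857,  0.00029627]), 'effort': array([ 3.75712829e-03, -6.29128718e+01,  8.47892035e-01, -3.72761893e+01,
        1.67283526e-02,  1.04064759e-02, -4.20760011e-05]), 'ee_pos': array([ 0.2568779 , -0.5692522 ,  0.23036317]), 'eef_rot': array([ 9.77620991e-01,  2.10371973e-01, -1.97264574e-04, -8.89888166e-04]), 'contact_force': array([-0.4533785 , -0.64326436,  0.69470183]), 'ft_torque': array([-0.03676978, -0.00995213, -0.01980989]), 'gripper_force': 0.0, 'finger_gap': 0.08539243247419817}
```

View pics/top0.png

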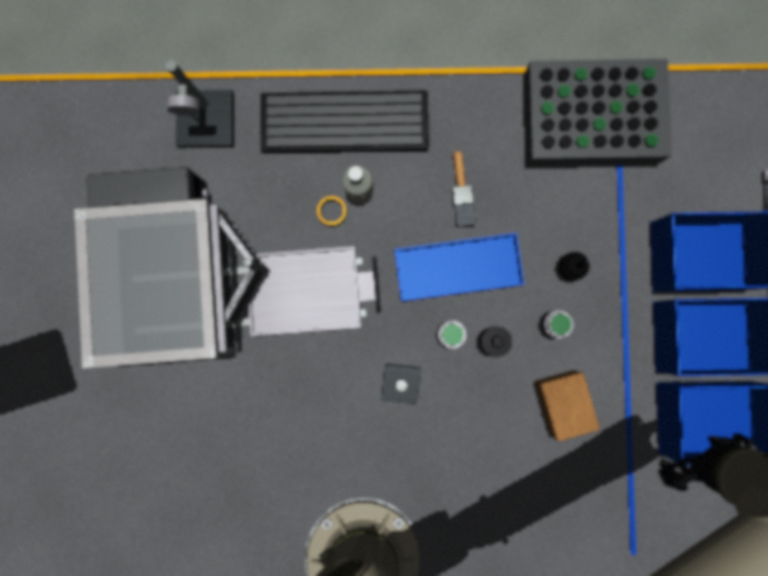

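View pics/scene0.png

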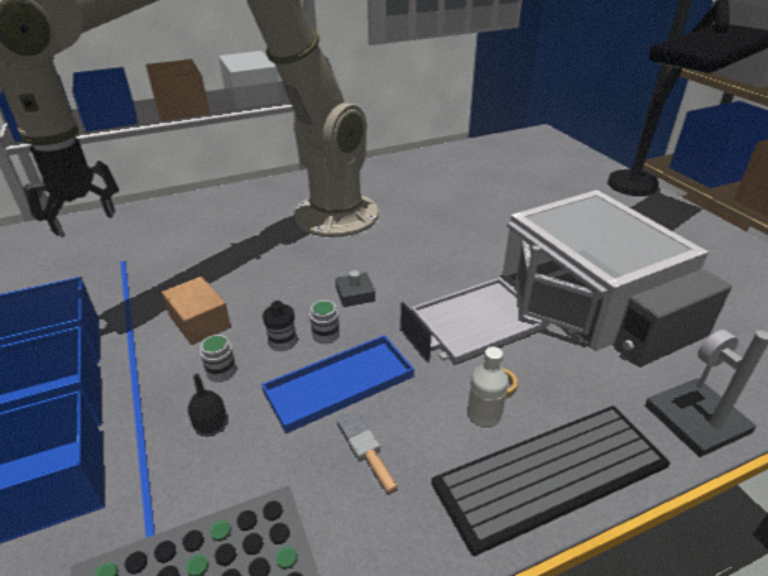

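The top view shows the door ajar (fold near 262,268), the deck around (305,290), the tray at (458,267), and bare lenses at (452,333) and (559,324). One capped lens is at (495,342). The scene view confirms there is only one cap. Measuring now.

```bash
cat >> h.py <<'E'
def circ(W,u,v,z0,z1,r=22):
    "centre of points with height z0..z1 around full-res pixel"
    Q=W[v-r:v+r,u-r:u+r].reshape(-1,3); Q=Q[(Q[:,2]>z0)&(Q[:,2]<z1)]
    (x,y),rr=cv2.minEnclosingCircle(Q[:,:2].astype(np.float32)); return len(Q),Q.mean(0).round(4),np.round([x,y,rr],4)
def rect(W,m):
    Q=W[m]; Q=Q[~np.isnan(Q[:,0])]
    (c,s,a)=cv2.minAreaRect(Q[:,:2].astype(np.float32)); return len(Q),np.round(c,4),np.round(s,4),round(a,2),np.median(Q[:,2]).round(4)
E
python3 - <<'E'
from h import *
d=np.load("/tmp/top0.npz"); im,W=d["im"],d["W"]
for n,u,v,a,b in [("l1",301,222,.06,.08),("cap",330,228,.06,.13),("capknob",330,228,.093,.12),("l3",373,216,.06,.08),("blower",381,178,.03,.2),("bottle",238,120,.1,.2),("block stud",267,256,.04,.08)]:
    print(n,*circ(W,u,v,a,b))
v,u=np.mgrid[:384,:512]
hsv=cv2.cvtColor(im,cv2.COLOR_RGB2HSV)
m=(hsv[...,0]>100)&(hsv[...,0]<130)&(hsv[...,1]>130)&(u>255)&(u<355)&(v>150)&(v<205)
print("tray",rect(W,m), "floor",rect(W,m&(W[...,2]<.012)))
m=(W[...,2]>.15)&(W[...,2]<.172)&(u>45)&(u<150)&(v>125)&(v<250); print("chamber",rect(W,m))
m=(W[...,2]>.008)&(W[...,2]<.03)&(u>160)&(u<243)&(v>160)&(v<230); print("deck+rim",rect(W,m))
m=(W[...,2]>.045)&(W[...,2]<.09)&(u>238)&(u<262)&(v>160)&(v<220); print("plate",rect(W,m))
for a,b in((.18,.21),(.17,.22),(.125,.14)):
    m=(W[...,2]>a)&(W[...,2]<b)&(u>140)&(u<190)&(v>125)&(v<230); print("post",a,rect(W,m), np.nanmean(W[m],0))
d=np.load("/tmp/scene0.npz"); W2=d["W"]
Q=W2[(W2[...,2]>.14)&(W2[...,2]<.21)&(np.abs(W2[...,0]-.56)<.12)&(W2[...,1]>.05)&(W2[...,1]<.25)]
m=(W2[...,2]>.14)&(W2[...,2]<.21)&(W2[...,0]>.45)&(W2[...,0]<.7)&(W2[...,1]>.1)&(W2[...,1]<.24);print("post2",rect(W2,m))
E
```

```text
l1 254 [ 0.4574 -0.1918  0.0719] [ 0.4512 -0.2072  0.0495]
cap 350 [ 0.4452 -0.2691  0.0789] [ 0.4523 -0.254   0.0511]
capknob 52 [ 0.4446 -0.2723  0.099 ] [ 0.4448 -0.2724  0.0119]
l3 238 [ 0.4766 -0.4006  0.0715] [ 0.4762 -0.401   0.0273]
blower 310 [ 0.5942 -0.4356  0.0624] [ 0.5958 -0.4422  0.0302]
bottle 227 [0.7652 0.0012 0.123 ] [0.769  0.0016 0.0265]
block stud 52 [ 0.359  -0.0806  0.0586] [ 0.3582 -0.081   0.0119]
tray (2879, array([ 0.6025, -0.2099]), array([0.1133, 0.2654]), 6.96, np.float64(0.0041)) floor (2545, array([ 0.605 , -0.2112]), array([0.1087, 0.2621]), 6.96, np.float64(0.0037))
chamber (9510, array([0.5667, 0.3934]), array([0.3008, 0.2698]), 3.7, np.float64(0.1574))
deck+rim (3737, array([0.557 , 0.1225]), array([0.258 , 0.1868]), 89.96, np.float64(0.0142))
plate (102, array([ 0.5623, -0.0328]), array([0.1065, 0.008 ]), 3.71, np.float64(0.0736))
post 0.18 (30, array([0.5985, 0.1983]), array([0.0141, 0.0133]), 30.01, np.float64(0.194)) [0.59832155 0.19784942 0.19350924]
post 0.17 (36, array([0.5985, 0.1983]), array([0.0141, 0.0133]), 30.01, np.float64(0.1938)) [0.5980803  0.19723859 0.19031634]
post 0.125 (333, array([0.5891, 0.2346]), array([0.0859, 0.2194]), 85.8, np.float64(0.1338)) [0.5935243  0.23410753 0.13348827]
post2 (98, array([0.6034, 0.194 ]), array([0.0143, 0.0149]), 82.26, np.float64(0.1717))
```

```bash
cat >> h.py <<'E'
import json
def pose():
    s=ctrl.state(); q=s["eef_rot"]; return [*s["ee_pos"],np.degrees(2*np.arctan2(q[1],q[0]))]
def wrap(a): return (a+180)%360-180
def grip(gap): return round(np.clip(gap/.085*2-1,-1,1),2)
def plan(wps,start=None):
    """wps: (x,y,z,yaw_deg,grip[-1..1],step_m,extra_hold_rows); prints move_arm calls"""
    cur=np.array(start if start is not None else pose(),float); rows=[]
    for x,y,z,w,g,st,hold in wps:
        d=np.array([x,y,z])-cur[:3]; a=wrap(w-cur[3])
        n=max(1,int(np.ceil(max(np.linalg.norm(d)/st,abs(a)/10))))
        for i in range(1,n+1): rows.append((*(cur[:3]+d*i/n),cur[3]+a*i/n,g))
        rows+= [rows[-1]]*hold
        cur=np.array([x,y,z,cur[3]+a])
    o=np.array(start if start is not None else pose(),float); call=[]; last=o
    def rel(r):
        p=np.radians(o[3]); c,s=np.cos(p),np.sin(p); d=np.array(r[:3])-o[:3]
        return np.array([c*d[0]+s*d[1],s*d[0]-c*d[1],-d[2]])/.15
    for r in rows:
        t=rel(r)
        if len(call)==8 or np.abs(t).max()>1:
            print(json.dumps(call)); call=[]; o=np.array(last[:4]); t=rel(r)
        call.append({"xyz":[round(float(v),2 if 0 else 3) for v in t],"spin":round(float(-wrap(r[3]-o[3])/180),3),"grip":r[4]}); last=r
    print(json.dumps(call)); print("end",np.round(last,3))
E
python3 - <<'E'
from h import *
print(np.round(pose(),3))
plan([(.26,-.57,.27,24,1,.055,0),(.45,-.14,.27,32,1,.06,0),(.5985,.198,.27,34,1,.06,2)])
E
```

```text
[ 0.257 -0.569  0.23  24.288]
[{"xyz": [0.017, 0.013, -0.264], "spin": 0.002, "grip": 1}, {"xyz": [0.309, -0.248, -0.264], "spin": -0.004, "grip": 1}, {"xyz": [0.6, -0.51, -0.264], "spin": -0.01, "grip": 1}, {"xyz": [0.892, -0.771, -0.264], "spin": -0.015, "grip": 1}]
[{"xyz": [0.304, -0.247, -0.0], "spin": -0.006, "grip": 1}, {"xyz": [0.608, -0.495, -0.0], "spin": -0.011, "grip": 1}, {"xyz": [0.911, -0.742, -0.0], "spin": -0.017, "grip": 1}]
[{"xyz": [0.316, -0.231, -0.0], "spin": -0.006, "grip": 1}, {"xyz": [0.633, -0.462, -0.0], "spin": -0.011, "grip": 1}, {"xyz": [0.916, -0.67, -0.0], "spin": -0.013, "grip": 1}]
[{"xyz": [0.292, -0.197, -0.0], "spin": -0.002, "grip": 1}, {"xyz": [0.583, -0.393, -0.0], "spin": -0.003, "grip": 1}, {"xyz": [0.875, -0.59, -0.0], "spin": -0.005, "grip": 1}]
[{"xyz": [0.294, -0.192, -0.0], "spin": -0.002, "grip": 1}, {"xyz": [0.589, -0.384, -0.0], "spin": -0.003, "grip": 1}, {"xyz": [0.883, -0.577, -0.0], "spin": -0.005, "grip": 1}, {"xyz": [0.883, -0.577, -0.0], "spin": -0.005, "grip": 1}, {"xyz": [0.883, -0.577, -0.0], "spin": -0.005, "grip": 1}]
end [ 0.598  0.198  0.27  34.     1.   ]
```

Emit:
{"name": "move_arm", "arguments": {"moves": [{"xyz": [0.02,0.01,-0.26],"spin": 0,"grip": 1},{"xyz": [0.31,-0.25,-0.26],"spin": 0,"grip": 1},{"xyz": [0.6,-0.51,-0.26],"spin": -0.01,"grip": 1},{"xyz": [0.89,-0.77,-0.26],"spin": -0.015,"grip": 1}]}}

```text
time_s: 0.6
ee_pos: [0.3317, -0.4076, 0.2699]
eef_rot: [0.972, 0.234, -0.0, -0.0]
contact_force: [1.3, -0.4, 0.6]
finger_gap: 0.0853
gripper_force: 0.0
```

Emit:
{"name": "move_arm", "arguments": {"moves": [{"xyz": [0.3,-0.25,0],"spin": 0,"grip": 1},{"xyz": [0.61,-0.5,0],"spin": -0.01,"grip": 1},{"xyz": [0.91,-0.74,0],"spin": -0.017,"grip": 1}]}}

```text
time_s: 0.98
ee_pos: [0.4028, -0.2466, 0.2702]
eef_rot: [0.966, 0.26, -0.0, -0.0]
contact_force: [0.8, -0.2, 0.0]
finger_gap: 0.0854
gripper_force: 0.0
```

Emit:
{"name": "move_arm", "arguments": {"moves": [{"xyz": [0.32,-0.23,0],"spin": 0,"grip": 1},{"xyz": [0.63,-0.46,0],"spin": -0.01,"grip": 1},{"xyz": [0.92,-0.67,0],"spin": -0.013,"grip": 1}]}}

```text
time_s: 1.35
ee_pos: [0.4719, -0.0905, 0.2702]
eef_rot: [0.96, 0.279, -0.0, -0.0]
contact_force: [1.3, -0.9, 0.3]
finger_gap: 0.0851
gripper_force: 0.0
```

Emit:
{"name": "move_arm", "arguments": {"moves": [{"xyz": [0.29,-0.2,0],"spin": 0,"grip": 1},{"xyz": [0.58,-0.39,0],"spin": 0,"grip": 1},{"xyz": [0.88,-0.59,0],"spin": -0.005,"grip": 1}]}}

```text
time_s: 1.72
ee_pos: [0.536, 0.0541, 0.2701]
eef_rot: [0.958, 0.286, -0.0, 0.0]
contact_force: [-0.1, 0.6, 0.2]
finger_gap: 0.0855
gripper_force: 0.0
```

```bash
python3 - <<'E'
from h import *
print(np.round(pose(),3),ctrl.state()["time_s"],ctrl.state()["contact_force"])
J=np.array([.7004,.2618]); ex=np.array([.99792,.0645]); ey=np.array([-.0645,.99792])
# use the mean of both cameras for the post
P0=np.array([.600,.197]); 
def post(q): return J-.125*np.cos(q)*ex-.125*np.sin(q)*ey
q0=.52; print(post(q0)); off=P0-post(.5); print("off",off)
w=[(P0[0],P0[1],.27,34,1,.06,1),(P0[0],P0[1],.145,34,1,.04,1)]
q=.5; t=lambda q: np.sin(q)*ex-np.cos(q)*ey
c=P0+.012*t(.5); w.append((*c,.145,34,-.06,.02,3))
for q in np.linspace(.62,1.42,9):
    c=post(q)+.012*t(q)+off*max(0,1-(q-.5)/1.2); y=np.degrees(np.arctan2(t(q)[1],t(q)[0]))+90
    w.append((*c,.145,y,-.06,.03,0))
    print(round(q,2),c.round(3),round(y,1))
plan(w)
E
```

```text
[ 0.536  0.054  0.27  33.255] 1.725 [-0.07364579  0.58387786  0.24306968]
[0.59615433 0.19282238]
off [0.00520428 0.00207905]
0.62 [0.616 0.175] 39.2
0.72 [0.625 0.167] 45.0
0.82 [0.634 0.159] 50.7
0.92 [0.645 0.152] 56.4
1.02 [0.656 0.147] 62.1
1.12 [0.667 0.142] 67.9
1.22 [0.679 0.139] 73.6
1.32 [0.691 0.137] 79.3
1.42 [0.703 0.137] 85.1
[{"xyz": [0.293, -0.188, 0.0], "spin": -0.001, "grip": 1}, {"xyz": [0.586, -0.375, 0.0], "spin": -0.003, "grip": 1}, {"xyz": [0.879, -0.563, 0.001], "spin": -0.004, "grip": 1}, {"xyz": [0.879, -0.563, 0.001], "spin": -0.004, "grip": 1}, {"xyz": [0.879, -0.563, 0.209], "spin": -0.004, "grip": 1}, {"xyz": [0.879, -0.563, 0.417], "spin": -0.004, "grip": 1}, {"xyz": [0.879, -0.563, 0.626], "spin": -0.004, "grip": 1}, {"xyz": [0.879, -0.563, 0.834], "spin": -0.004, "grip": 1}]
[{"xyz": [0.0, 0.0, -0.0], "spin": -0.0, "grip": 1}, {"xyz": [-0.002, 0.08, -0.0], "spin": -0.0, "grip": -0.06}, {"xyz": [-0.002, 0.08, -0.0], "spin": -0.0, "grip": -0.06}, {"xyz": [-0.002, 0.08, -0.0], "spin": -0.0, "grip": -0.06}, {"xyz": [-0.002, 0.08, -0.0], "spin": -0.0, "grip": -0.06}, {"xyz": [0.007, 0.179, -0.0], "spin": -0.029, "grip": -0.06}, {"xyz": [0.023, 0.259, -0.0], "spin": -0.061, "grip": -0.06}, {"xyz": [0.048, 0.338, -0.0], "spin": -0.093, "grip": -0.06}]
[{"xyz": [0.009, 0.081, -0.0], "spin": -0.032, "grip": -0.06}, {"xyz": [0.027, 0.161, -0.0], "spin": -0.064, "grip": -0.06}, {"xyz": [0.053, 0.238, -0.0], "spin": -0.095, "grip": -0.06}, {"xyz": [0.086, 0.312, -0.0], "spin": -0.127, "grip": -0.06}, {"xyz": [0.127, 0.382, -0.0], "spin": -0.159, "grip": -0.06}, {"xyz": [0.174, 0.448, -0.0], "spin": -0.191, "grip": -0.06}]
end [ 7.0300e-01  1.3700e-01  1.4500e-01  8.5058e+01 -6.0000e-02]
```

Emit:
{"name": "move_arm", "arguments": {"moves": [{"xyz": [0.29,-0.19,0],"spin": 0,"grip": 1},{"xyz": [0.59,-0.38,0],"spin": 0,"grip": 1},{"xyz": [0.88,-0.56,0],"spin": -0.004,"grip": 1},{"xyz": [0.88,-0.56,0],"spin": -0.004,"grip": 1},{"xyz": [0.88,-0.56,0.21],"spin": -0.004,"grip": 1},{"xyz": [0.88,-0.56,0.42],"spin": -0.004,"grip": 1},{"xyz": [0.88,-0.56,0.63],"spin": -0.004,"grip": 1},{"xyz": [0.88,-0.56,0.83],"spin": -0.004,"grip": 1}]}}

```text
time_s: 2.72
ee_pos: [0.5998, 0.1941, 0.1446]
eef_rot: [0.956, 0.292, -0.0, 0.0]
contact_force: [-0.2, -0.1, -0.3]
finger_gap: 0.0854
gripper_force: 0.0
```

Emit:
{"name": "move_arm", "arguments": {"moves": [{"xyz": [0,0,0],"spin": 0,"grip": 1},{"xyz": [0,0.08,0],"spin": 0,"grip": -0.06},{"xyz": [0,0.08,0],"spin": 0,"grip": -0.06},{"xyz": [0,0.08,0],"spin": 0,"grip": -0.06},{"xyz": [0,0.08,0],"spin": 0,"grip": -0.06},{"xyz": [0.01,0.18,0],"spin": -0.03,"grip": -0.06},{"xyz": [0.02,0.26,0],"spin": -0.06,"grip": -0.06},{"xyz": [0.05,0.34,0],"spin": -0.093,"grip": -0.06}]}}

```text
time_s: 3.72
ee_pos: [0.6347, 0.1581, 0.1462]
eef_rot: [0.903, 0.43, 0.0, -0.0]
contact_force: [-0.9, 1.3, 0.0]
finger_gap: 0.0398
gripper_force: 0.7
```

```bash
python3 - <<'E'
from h import *
s=ctrl.state(); print(np.round(pose(),3),s["contact_force"],s["finger_gap"])
im,W,c=cam("scene"); save(im[100:290,240:512],"door1",2.5)
E
```

```text
[ 0.635  0.158  0.146 50.991] [-0.93879668  1.32915562  0.0181016 ] 0.039757734840434315
```

View pics/door1.png

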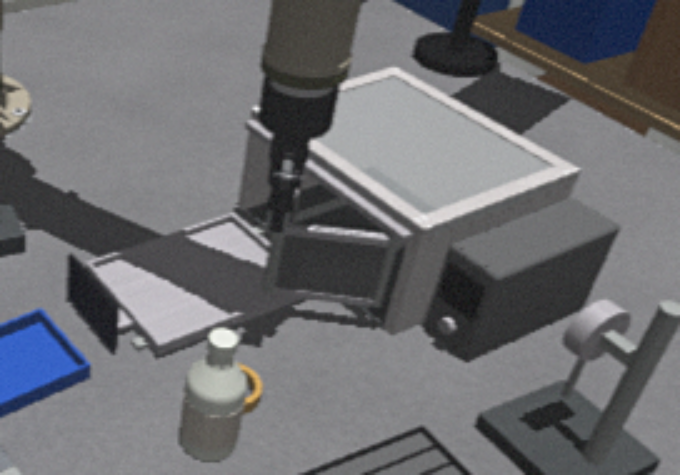

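The post is between the fingers (around 280,190) and the door is folding. Continuing.

Emit:
{"name": "move_arm", "arguments": {"moves": [{"xyz": [0.01,0.08,0],"spin": -0.03,"grip": -0.06},{"xyz": [0.03,0.16,0],"spin": -0.06,"grip": -0.06},{"xyz": [0.05,0.24,0],"spin": -0.095,"grip": -0.06},{"xyz": [0.09,0.31,0],"spin": -0.127,"grip": -0.06},{"xyz": [0.13,0.38,0],"spin": -0.16,"grip": -0.06},{"xyz": [0.17,0.44,0],"spin": -0.19,"grip": -0.06}]}}

```text
time_s: 4.53
ee_pos: [0.7018, 0.1362, 0.1458]
eef_rot: [0.737, 0.676, -0.0, -0.0]
contact_force: [-1.9, 0.6, -0.3]
finger_gap: 0.04
gripper_force: 1.4
```

```bash
python3 - <<'E'
from h import *
s=ctrl.state(); print(np.round(pose(),3),s["contact_force"],s["finger_gap"])
im,W,c=cam("scene"); 
m=(W[...,2]>.10)&(W[...,2]<.132)&(W[...,0]>.45)&(W[...,0]<.75)&(W[...,1]>.1)&(W[...,1]<.25)
print(rect(W,m)); save(im[100:290,240:512],"door2",2.5)
E
```

```text
[ 0.702  0.136  0.146 85.07 ] [-1.89711411  0.62158816 -0.33163485] 0.04003997526298749
(288, array([0.6877, 0.1932]), array([0.1127, 0.0354]), 88.36, np.float64(0.1161))
```

View pics/door2.png

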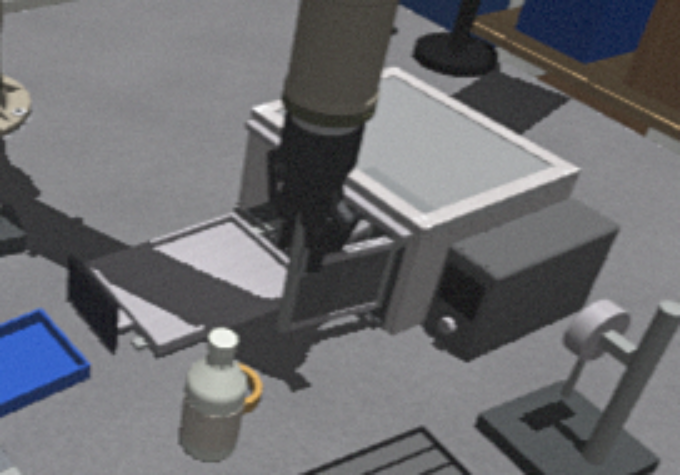

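Emit:
{"name": "move_arm", "arguments": {"moves": [{"xyz": [0,0.01,0],"spin": 0,"grip": -0.06},{"xyz": [0,0.03,0],"spin": 0,"grip": -0.06}]}}

```text
time_s: 4.82
ee_pos: [0.702, 0.1362, 0.1452]
eef_rot: [0.737, 0.675, -0.004, -0.003]
contact_force: [-26.8, -2.5, 10.1]
finger_gap: 0.0402
gripper_force: 13.6
```

```bash
python3 - <<'E'
from h import *
plan([(.694,.136,.146,85,-.06,.03,0),(.694,.136,.26,85,-.06,.05,0),(.5,-.13,.26,40,.3,.058,0),(.4447,-.2723,.2,7,.3,.058,0)])
E
```

```text
[{"xyz": [-0.006, -0.053, -0.005], "spin": -0.0, "grip": -0.06}, {"xyz": [-0.006, -0.053, -0.259], "spin": -0.0, "grip": -0.06}, {"xyz": [-0.006, -0.053, -0.512], "spin": -0.0, "grip": -0.06}, {"xyz": [-0.006, -0.053, -0.765], "spin": -0.0, "grip": -0.06}, {"xyz": [-0.319, -0.242, -0.765], "spin": 0.042, "grip": 0.3}, {"xyz": [-0.633, -0.431, -0.765], "spin": 0.083, "grip": 0.3}, {"xyz": [-0.946, -0.619, -0.765], "spin": 0.125, "grip": 0.3}]
[{"xyz": [-0.362, -0.055, -0.0], "spin": 0.042, "grip": 0.3}, {"xyz": [-0.723, -0.109, -0.0], "spin": 0.083, "grip": 0.3}]
[{"xyz": [-0.364, 0.041, -0.0], "spin": 0.042, "grip": 0.3}, {"xyz": [-0.601, 0.133, 0.1], "spin": 0.087, "grip": 0.3}, {"xyz": [-0.838, 0.225, 0.2], "spin": 0.133, "grip": 0.3}]
[{"xyz": [-0.179, 0.181, 0.1], "spin": 0.046, "grip": 0.3}, {"xyz": [-0.358, 0.361, 0.2], "spin": 0.092, "grip": 0.3}]
end [ 0.445 -0.272  0.2    7.     0.3  ]
```

Emit:
{"name": "move_arm", "arguments": {"moves": [{"xyz": [0,-0.08,0],"spin": 0,"grip": -0.06},{"xyz": [0,-0.08,-0.26],"spin": 0,"grip": -0.06},{"xyz": [0,-0.08,-0.51],"spin": 0,"grip": -0.06},{"xyz": [0,-0.08,-0.77],"spin": 0,"grip": -0.06},{"xyz": [-0.32,-0.24,-0.77],"spin": 0.042,"grip": 0.3},{"xyz": [-0.63,-0.43,-0.77],"spin": 0.083,"grip": 0.3},{"xyz": [-0.95,-0.62,-0.77],"spin": 0.125,"grip": 0.3}]}}

```text
time_s: 5.7
ee_pos: [0.6001, 0.0003, 0.2613]
eef_rot: [0.857, 0.515, 0.0, 0.0]
contact_force: [0.6, -0.3, 0.7]
finger_gap: 0.0555
gripper_force: 0.0
```

Emit:
{"name": "move_arm", "arguments": {"moves": [{"xyz": [-0.36,-0.05,0],"spin": 0.042,"grip": 0.3},{"xyz": [-0.72,-0.11,0],"spin": 0.083,"grip": 0.3}]}}

```text
time_s: 5.95
ee_pos: [0.5353, -0.0881, 0.2615]
eef_rot: [0.917, 0.399, 0.0, 0.0]
contact_force: [0.6, -1.2, 0.7]
finger_gap: 0.0554
gripper_force: 0.0
```

Emit:
{"name": "move_arm", "arguments": {"moves": [{"xyz": [-0.36,0.04,0],"spin": 0.042,"grip": 0.3},{"xyz": [-0.6,0.13,0.1],"spin": 0.087,"grip": 0.3},{"xyz": [-0.84,0.23,0.2],"spin": 0.133,"grip": 0.3}]}}

```text
time_s: 6.32
ee_pos: [0.4762, -0.2042, 0.2316]
eef_rot: [0.98, 0.2, 0.001, 0.001]
contact_force: [-0.9, -0.5, -0.2]
finger_gap: 0.0554
gripper_force: 0.0
```

```bash
cat >> h.py <<'E'
EX=np.array([.99792,.0645]); EY=np.array([-.0645,.99792]); DM=np.array([.5523,.1219])
def blobs(W,z0,z1,im=None,ymin=-.5,ymax=.0,xmin=.38,xmax=.56):
    "connected groups of points in a height band: centroid of hull circle"
    m=((W[...,2]>z0)&(W[...,2]<z1)&(W[...,0]>xmin)&(W[...,0]<xmax)&(W[...,1]>ymin)&(W[...,1]<ymax)).astype(np.uint8)
    n,l=cv2.connectedComponents(m)
    for i in range(1,n):
        Q=W[l==i]
        if len(Q)>15: (x,y),r=cv2.minEnclosingCircle(Q[:,:2].astype(np.float32)); print("blob",len(Q),Q.mean(0).round(4),"circ",np.round([x,y,r],4))
E
python3 - <<'E'
from h import *
s=ctrl.state(); print(np.round(pose(),3),s["contact_force"],s["finger_gap"])
im,W,c=cam("scene"); print("scene"); blobs(W,.066,.12)
im,W,c=cam("top"); print("top");blobs(W,.066,.12)
m=(W[...,2]>.18)&(W[...,2]<.21)&(W[...,0]>.55)&(W[...,0]<.75)&(W[...,1]>.1)&(W[...,1]<.24); print("post",rect(W,m))
m=(W[...,2]>.055)&(W[...,2]<.09)&(W[...,0]>.48)&(W[...,0]<.65)&(W[...,1]>-.06)&(W[...,1]<0); print("plate",rect(W,m))
m=(W[...,2]>.005)&(W[...,2]<.03)&(W[...,0]>.44)&(W[...,0]<.66)&(W[...,1]>0.012)&(W[...,1]<.2); print("deck",rect(W,m))
E
```

```text
[ 0.476 -0.204  0.232 23.121] [-0.87679232 -0.50625735 -0.15693259] 0.05540918697488836
scene
blob 288 [ 0.4557 -0.2779  0.0793] circ [ 0.4478 -0.2785  0.0323]
blob 162 [ 0.4652 -0.1899  0.0712] circ [ 0.4619 -0.1899  0.0275]
blob 42 [ 0.5374 -0.04    0.0717] circ [ 0.535  -0.0386  0.0251]
blob 197 [ 0.4826 -0.4058  0.0714] circ [ 0.4805 -0.4049  0.0268]
top
blob 46 [ 0.5337 -0.0347  0.0734] circ [ 0.5335 -0.0343  0.0247]
blob 71 [ 0.4758 -0.4165  0.0722] circ [ 0.4757 -0.4102  0.0229]
blob 77 [ 0.4707 -0.1779  0.0716] circ [ 0.4653 -0.1809  0.023 ]
post (28, array([0.6875, 0.1484]), array([0.0144, 0.0117]), 44.09, np.float64(0.194))
plate (100, array([ 0.5624, -0.0328]), array([0.1066, 0.0079]), 3.67, np.float64(0.0732))
deck (3221, array([0.5506, 0.106 ]), array([0.2159, 0.188 ]), 0.01, np.float64(0.014))
```

```bash
python3 - <<'E'
from h import *
plan([(.4465,-.2745,.15,7,.3,.05,2),(.4465,-.2745,.079,7,.3,.025,1),(.4465,-.2745,.079,7,-1,.03,4),(.4465,-.2745,.15,7,-1,.03,2)])
E
```

```text
[{"xyz": [-0.113, 0.113, 0.177], "spin": 0.029, "grip": 0.3}, {"xyz": [-0.227, 0.226, 0.354], "spin": 0.058, "grip": 0.3}, {"xyz": [-0.34, 0.339, 0.531], "spin": 0.088, "grip": 0.3}, {"xyz": [-0.34, 0.339, 0.531], "spin": 0.088, "grip": 0.3}, {"xyz": [-0.34, 0.339, 0.531], "spin": 0.088, "grip": 0.3}, {"xyz": [-0.34, 0.339, 0.689], "spin": 0.088, "grip": 0.3}, {"xyz": [-0.34, 0.339, 0.847], "spin": 0.088, "grip": 0.3}]
[{"xyz": [0.0, 0.0, 0.158], "spin": -0.0, "grip": 0.3}, {"xyz": [0.0, 0.0, 0.158], "spin": -0.0, "grip": 0.3}, {"xyz": [0.0, 0.0, 0.158], "spin": -0.0, "grip": -1}, {"xyz": [0.0, 0.0, 0.158], "spin": -0.0, "grip": -1}, {"xyz": [0.0, 0.0, 0.158], "spin": -0.0, "grip": -1}, {"xyz": [0.0, 0.0, 0.158], "spin": -0.0, "grip": -1}, {"xyz": [0.0, 0.0, 0.158], "spin": -0.0, "grip": -1}, {"xyz": [0.0, 0.0, -0.0], "spin": -0.0, "grip": -1}]
[{"xyz": [0.0, 0.0, -0.158], "spin": -0.0, "grip": -1}, {"xyz": [0.0, 0.0, -0.316], "spin": -0.0, "grip": -1}, {"xyz": [0.0, 0.0, -0.316], "spin": -0.0, "grip": -1}, {"xyz": [0.0, 0.0, -0.316], "spin": -0.0, "grip": -1}]
end [ 0.446 -0.274  0.15   7.    -1.   ]
```

Emit:
{"name": "move_arm", "arguments": {"moves": [{"xyz": [-0.11,0.11,0.18],"spin": 0.03,"grip": 0.3},{"xyz": [-0.23,0.23,0.35],"spin": 0.058,"grip": 0.3},{"xyz": [-0.34,0.34,0.53],"spin": 0.088,"grip": 0.3},{"xyz": [-0.34,0.34,0.53],"spin": 0.088,"grip": 0.3},{"xyz": [-0.34,0.34,0.69],"spin": 0.088,"grip": 0.3},{"xyz": [-0.34,0.34,0.85],"spin": 0.088,"grip": 0.3}]}}

```text
time_s: 7.18
ee_pos: [0.4523, -0.269, 0.1049]
eef_rot: [0.998, 0.069, 0.001, 0.001]
contact_force: [-0.1, -0.4, -0.3]
finger_gap: 0.0554
gripper_force: 0.0
```

Emit:
{"name": "move_arm", "arguments": {"moves": [{"xyz": [0,0,0.16],"spin": 0,"grip": 0.3},{"xyz": [0,0,0.16],"spin": 0,"grip": 0.3},{"xyz": [0,0,0.16],"spin": 0,"grip": -1},{"xyz": [0,0,0.16],"spin": 0,"grip": -1},{"xyz": [0,0,0.16],"spin": 0,"grip": -1},{"xyz": [0,0,0.16],"spin": 0,"grip": -1},{"xyz": [0,0,0.16],"spin": 0,"grip": -1}]}}

```text
time_s: 8.05
ee_pos: [0.4519, -0.2712, 0.0817]
eef_rot: [0.998, 0.067, 0.002, 0.001]
contact_force: [0.7, -1.6, 6.2]
finger_gap: 0.0219
gripper_force: 58.8
```

Emit:
{"name": "move_arm", "arguments": {"moves": [{"xyz": [0,0,-0.16],"spin": 0,"grip": -1},{"xyz": [0,0,-0.32],"spin": 0,"grip": -1},{"xyz": [0,0,-0.48],"spin": 0,"grip": -1},{"xyz": [0,0,-0.48],"spin": 0,"grip": -1}]}}

```text
time_s: 8.55
ee_pos: [0.4518, -0.2706, 0.154]
eef_rot: [0.998, 0.067, 0.002, 0.001]
contact_force: [0.3, 0.0, -0.4]
finger_gap: 0.0217
gripper_force: 58.8
```

```bash
python3 - <<'E'
from h import *
s=ctrl.state(); print(np.round(pose(),3),s["contact_force"],s["finger_gap"],s["gripper_force"])
T=(.605,-.212)
plan([(*T,.151,7,-1,.05,2),(*T,.045,7,-1,.04,0),(*T,.026,7,-1,.015,1)])
E
```

```text
[ 0.452 -0.271  0.154  7.726] [ 0.33057347  0.02958156 -0.44333616] 0.02170115719998335 58.75965356826782
[{"xyz": [0.266, -0.062, 0.005], "spin": 0.001, "grip": -1}, {"xyz": [0.532, -0.125, 0.01], "spin": 0.002, "grip": -1}, {"xyz": [0.798, -0.187, 0.015], "spin": 0.003, "grip": -1}]
[{"xyz": [0.266, -0.065, 0.005], "spin": 0.001, "grip": -1}, {"xyz": [0.266, -0.065, 0.005], "spin": 0.001, "grip": -1}, {"xyz": [0.266, -0.065, 0.005], "spin": 0.001, "grip": -1}, {"xyz": [0.266, -0.065, 0.24], "spin": 0.001, "grip": -1}, {"xyz": [0.266, -0.065, 0.476], "spin": 0.001, "grip": -1}, {"xyz": [0.266, -0.065, 0.712], "spin": 0.001, "grip": -1}, {"xyz": [0.266, -0.065, 0.775], "spin": 0.001, "grip": -1}, {"xyz": [0.266, -0.065, 0.838], "spin": 0.001, "grip": -1}]
[{"xyz": [0.0, 0.0, -0.0], "spin": -0.0, "grip": -1}]
end [ 0.605 -0.212  0.026  7.    -1.   ]
```

Emit:
{"name": "move_arm", "arguments": {"moves": [{"xyz": [0.27,-0.06,0],"spin": 0,"grip": -1},{"xyz": [0.53,-0.12,0.01],"spin": 0,"grip": -1},{"xyz": [0.8,-0.19,0.01],"spin": 0,"grip": -1}]}}

```text
time_s: 8.93
ee_pos: [0.5661, -0.2255, 0.149]
eef_rot: [0.998, 0.067, -0.001, -0.0]
contact_force: [0.2, -1.2, 0.3]
finger_gap: 0.0217
gripper_force: 58.8
```

Emit:
{"name": "move_arm", "arguments": {"moves": [{"xyz": [0.26,-0.06,0],"spin": 0,"grip": -1},{"xyz": [0.26,-0.06,0],"spin": 0,"grip": -1},{"xyz": [0.26,-0.06,0.24],"spin": 0,"grip": -1},{"xyz": [0.26,-0.06,0.48],"spin": 0,"grip": -1},{"xyz": [0.26,-0.06,0.71],"spin": 0,"grip": -1},{"xyz": [0.26,-0.06,0.77],"spin": 0,"grip": -1},{"xyz": [0.26,-0.06,0.83],"spin": 0,"grip": -1},{"xyz": [0.26,-0.06,0.83],"spin": 0,"grip": -1}]}}

```text
time_s: 9.93
ee_pos: [0.6036, -0.212, 0.0267]
eef_rot: [0.998, 0.067, 0.001, 0.0]
contact_force: [0.2, -0.5, -0.2]
finger_gap: 0.0216
gripper_force: 58.9
```

Emit:
{"name": "move_arm", "arguments": {"moves": [{"xyz": [0,0,0],"spin": 0,"grip": 0.3},{"xyz": [0,0,0],"spin": 0,"grip": 0.3},{"xyz": [0,0,0],"spin": 0,"grip": 0.3},{"xyz": [0,0,-0.3],"spin": 0,"grip": 1},{"xyz": [0,0,-0.6],"spin": 0,"grip": 1},{"xyz": [0,0,-0.9],"spin": 0,"grip": 1},{"xyz": [0,0,-1],"spin": 0,"grip": 1},{"xyz": [0,0,-1],"spin": 0,"grip": 1}]}}

```text
time_s: 10.92
ee_pos: [0.6036, -0.2117, 0.1767]
eef_rot: [0.998, 0.067, 0.001, 0.0]
contact_force: [-0.3, -0.5, -0.2]
finger_gap: 0.0854
gripper_force: 0.0
```

```bash
python3 - <<'E'
from h import *
s=ctrl.state(); print(np.round(pose(),3),s["contact_force"],s["finger_gap"],s["gripper_force"])
im,W,c=cam("scene"); save(im,"s3"); blobs(W,.064,.12); 
im,W,c=cam("top"); save(im,"t3"); blobs(W,.064,.12)
E
```

```text
[ 0.604 -0.212  0.177  7.722] [-0.29916116 -0.51139509 -0.2146248 ] 0.08544745988040278 0.0
blob 171 [ 0.4659 -0.1899  0.0709] circ [ 0.4627 -0.1882  0.0262]
blob 42 [ 0.5372 -0.0404  0.0711] circ [ 0.5358 -0.039   0.0226]
blob 170 [ 0.4506 -0.2769  0.0711] circ [ 0.4483 -0.2766  0.0275]
blob 209 [ 0.4834 -0.4062  0.0711] circ [ 0.4795 -0.4073  0.0268]
blob 46 [ 0.5337 -0.0346  0.0727] circ [ 0.5336 -0.0343  0.0247]
blob 223 [ 0.477  -0.4016  0.0719] circ [ 0.4768 -0.4023  0.0256]
blob 137 [ 0.4602 -0.1771  0.072 ] circ [ 0.4593 -0.1836  0.0245]
```

View pics/s3.png

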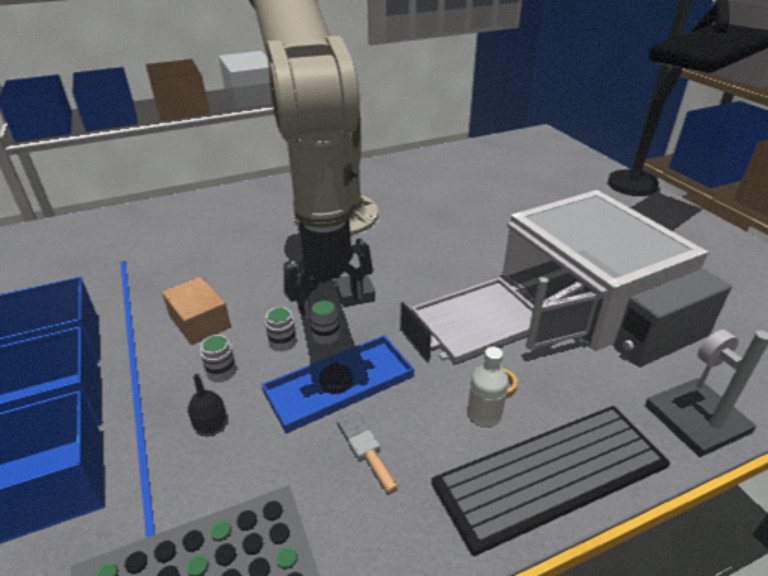

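```bash
python3 - <<'E'
from h import *
L=(.4595,-.191)
plan([(*L,.17,90,1,.05,2),(*L,.02,90,1,.04,2),(*L,.02,90,-1,.03,5)])
D=DM+.060*EY; print(D)
print("carry"); plan([(*L,.15,90,-1,.04,0),(*D,.15,93.7,-1,.05,3),(*D,.05,93.7,-1,.04,1)],[*L,.02,90])
E
```

```text
[{"xyz": [-0.103, -0.029, 0.003], "spin": -0.051, "grip": 1}, {"xyz": [-0.206, -0.059, 0.006], "spin": -0.102, "grip": 1}, {"xyz": [-0.308, -0.088, 0.009], "spin": -0.152, "grip": 1}, {"xyz": [-0.411, -0.117, 0.012], "spin": -0.203, "grip": 1}, {"xyz": [-0.514, -0.146, 0.015], "spin": -0.254, "grip": 1}, {"xyz": [-0.617, -0.176, 0.018], "spin": -0.305, "grip": 1}, {"xyz": [-0.719, -0.205, 0.021], "spin": -0.356, "grip": 1}, {"xyz": [-0.822, -0.234, 0.024], "spin": -0.406, "grip": 1}]
[{"xyz": [-0.002, -0.107, 0.003], "spin": -0.051, "grip": 1}, {"xyz": [-0.002, -0.107, 0.003], "spin": -0.051, "grip": 1}, {"xyz": [-0.002, -0.107, 0.003], "spin": -0.051, "grip": 1}, {"xyz": [-0.002, -0.107, 0.253], "spin": -0.051, "grip": 1}, {"xyz": [-0.002, -0.107, 0.503], "spin": -0.051, "grip": 1}, {"xyz": [-0.002, -0.107, 0.753], "spin": -0.051, "grip": 1}]
[{"xyz": [0.0, 0.0, 0.25], "spin": -0.0, "grip": 1}, {"xyz": [0.0, 0.0, 0.25], "spin": -0.0, "grip": 1}, {"xyz": [0.0, 0.0, 0.25], "spin": -0.0, "grip": 1}, {"xyz": [0.0, 0.0, 0.25], "spin": -0.0, "grip": -1}, {"xyz": [0.0, 0.0, 0.25], "spin": 
[... 782 characters left out ...]
yz": [0.618, 0.163, -0.0], "spin": -0.005, "grip": -1}, {"xyz": [0.926, 0.245, -0.0], "spin": -0.008, "grip": -1}]
[{"xyz": [0.307, 0.089, -0.0], "spin": -0.003, "grip": -1}, {"xyz": [0.613, 0.178, -0.0], "spin": -0.005, "grip": -1}, {"xyz": [0.613, 0.178, -0.0], "spin": -0.005, "grip": -1}, {"xyz": [0.613, 0.178, -0.0], "spin": -0.005, "grip": -1}, {"xyz": [0.613, 0.178, -0.0], "spin": -0.005, "grip": -1}, {"xyz": [0.613, 0.178, 0.222], "spin": -0.005, "grip": -1}, {"xyz": [0.613, 0.178, 0.444], "spin": -0.005, "grip": -1}, {"xyz": [0.613, 0.178, 0.667], "spin": -0.005, "grip": -1}]
[{"xyz": [0.0, 0.0, -0.0], "spin": -0.0, "grip": -1}]
end [ 5.48e-01  1.82e-01  5.00e-02  9.37e+01 -1.00e+00]
```

Emit:
{"name": "move_arm", "arguments": {"moves": [{"xyz": [-0.1,-0.03,0],"spin": -0.05,"grip": 1},{"xyz": [-0.21,-0.06,0],"spin": -0.1,"grip": 1},{"xyz": [-0.31,-0.09,0],"spin": -0.15,"grip": 1},{"xyz": [-0.41,-0.12,0],"spin": -0.2,"grip": 1},{"xyz": [-0.51,-0.15,0],"spin": -0.25,"grip": 1},{"xyz": [-0.62,-0.18,0],"spin": -0.305,"grip": 1},{"xyz": [-0.72,-0.2,0.02],"spin": -0.355,"grip": 1},{"xyz": [-0.82,-0.23,0.02],"spin": -0.405,"grip": 1}]}}

```text
time_s: 12.02
ee_pos: [0.4749, -0.1937, 0.1706]
eef_rot: [0.761, 0.649, -0.001, -0.002]
contact_force: [-0.1, 0.1, 0.3]
finger_gap: 0.0857
gripper_force: 0.0
```

Emit:
{"name": "move_arm", "arguments": {"moves": [{"xyz": [0,-0.11,0],"spin": -0.05,"grip": 1},{"xyz": [0,-0.11,0],"spin": -0.05,"grip": 1},{"xyz": [0,-0.11,0],"spin": -0.05,"grip": 1},{"xyz": [0,-0.11,0.25],"spin": -0.05,"grip": 1},{"xyz": [0,-0.11,0.5],"spin": -0.05,"grip": 1},{"xyz": [0,-0.11,0.5],"spin": -0.05,"grip": 1}]}}

```text
time_s: 12.78
ee_pos: [0.4587, -0.1903, 0.0952]
eef_rot: [0.71, 0.704, -0.001, -0.003]
contact_force: [-1.0, -0.3, 1.0]
finger_gap: 0.0854
gripper_force: 0.0
```

```bash
python3 - <<'E'
from h import *
s=ctrl.state(); print(np.round(pose(),4),s["contact_force"],s["finger_gap"],s["gripper_force"])
im,W,c=cam("scene"); save(im[150:290,120:300],"s4",3); blobs(W,.064,.074)
E
```

```text
[ 0.4587 -0.1903  0.0952 89.5491] [-0.97322999 -0.32422809  0.98908022] 0.08542852277103893 0.0
blob 127 [ 0.4695 -0.193   0.0706] circ [ 0.463  -0.1881  0.0263]
blob 40 [ 0.5363 -0.0402  0.0707] circ [ 0.5362 -0.036   0.0238]
blob 168 [ 0.4512 -0.277   0.071 ] circ [ 0.4493 -0.2759  0.0258]
blob 203 [ 0.484  -0.4065  0.0711] circ [ 0.4804 -0.4063  0.0259]
```

View pics/s4.png

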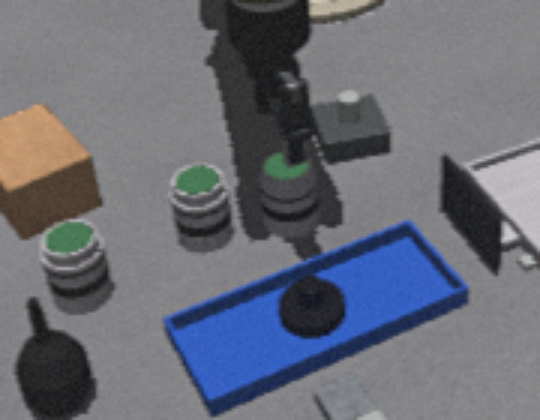

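The lens at (290,185) sits under the gripper, fingers spanning x. Descending and gripping.

Emit:
{"name": "move_arm", "arguments": {"moves": [{"xyz": [0,0,0.25],"spin": 0,"grip": 1},{"xyz": [0,0,0.5],"spin": 0,"grip": 1},{"xyz": [0,0,0.5],"spin": 0,"grip": 1},{"xyz": [0,0,0.5],"spin": 0,"grip": -1},{"xyz": [0,0,0.5],"spin": 0,"grip": -1},{"xyz": [0,0,0.5],"spin": 0,"grip": -1},{"xyz": [0,0,0.5],"spin": 0,"grip": -1},{"xyz": [0,0,0.5],"spin": 0,"grip": -1}]}}

```text
time_s: 13.82
ee_pos: [0.462, -0.1919, 0.0253]
eef_rot: [0.71, 0.705, 0.0, 0.002]
contact_force: [-1.5, 1.5, 7.7]
finger_gap: 0.0548
gripper_force: 62.1
```

Emit:
{"name": "move_arm", "arguments": {"moves": [{"xyz": [0,0,-0.22],"spin": 0,"grip": -1},{"xyz": [0,0,-0.44],"spin": 0,"grip": -1},{"xyz": [0,0,-0.66],"spin": 0,"grip": -1},{"xyz": [0,0,-0.87],"spin": 0,"grip": -1},{"xyz": [0.31,0.07,-0.87],"spin": 0,"grip": -1},{"xyz": [0.62,0.15,-0.87],"spin": -0.01,"grip": -1},{"xyz": [0.93,0.22,-0.87],"spin": -0.01,"grip": -1}]}}

```text
time_s: 14.7
ee_pos: [0.4947, -0.0507, 0.1547]
eef_rot: [0.698, 0.716, 0.0, 0.001]
contact_force: [2.0, 0.4, -2.6]
finger_gap: 0.0546
gripper_force: 65.1
```

Emit:
{"name": "move_arm", "arguments": {"moves": [{"xyz": [0.31,0.08,0],"spin": 0,"grip": -1},{"xyz": [0.62,0.16,0],"spin": -0.01,"grip": -1},{"xyz": [0.93,0.24,0],"spin": -0.01,"grip": -1},{"xyz": [0.93,0.24,0],"spin": -0.01,"grip": -1},{"xyz": [0.93,0.24,0],"spin": -0.01,"grip": -1}]}}

```text
time_s: 15.32
ee_pos: [0.5268, 0.088, 0.1539]
eef_rot: [0.687, 0.727, -0.0, 0.0]
contact_force: [-0.3, -1.6, -2.7]
finger_gap: 0.0546
gripper_force: 65.0
```

```bash
python3 - <<'E'
from h import *
s=ctrl.state(); print(np.round(pose(),4),s["contact_force"],s["finger_gap"],s["gripper_force"])
D=DM+.060*EY; print(D)
plan([(*D,.15,93.7,-1,.05,3),(*D,.05,93.7,-1,.04,0),(*D,.035,93.7,-1,.01,2)])
E
```

```text
[5.26800e-01 8.80000e-02 1.53900e-01 9.32401e+01] [-0.3242228  -1.64531089 -2.68723449] 0.054586988002993345 65.04612922668457
[0.54843   0.1817752]
[{"xyz": [0.308, 0.09, 0.013], "spin": -0.001, "grip": -1}, {"xyz": [0.616, 0.18, 0.026], "spin": -0.003, "grip": -1}, {"xyz": [0.616, 0.18, 0.026], "spin": -0.003, "grip": -1}, {"xyz": [0.616, 0.18, 0.026], "spin": -0.003, "grip": -1}, {"xyz": [0.616, 0.18, 0.026], "spin": -0.003, "grip": -1}, {"xyz": [0.616, 0.18, 0.248], "spin": -0.003, "grip": -1}, {"xyz": [0.616, 0.18, 0.471], "spin": -0.003, "grip": -1}, {"xyz": [0.616, 0.18, 0.693], "spin": -0.003, "grip": -1}]
[{"xyz": [0.0, 0.0, 0.05], "spin": -0.0, "grip": -1}, {"xyz": [0.0, 0.0, 0.1], "spin": -0.0, "grip": -1}, {"xyz": [0.0, 0.0, 0.1], "spin": -0.0, "grip": -1}, {"xyz": [0.0, 0.0, 0.1], "spin": -0.0, "grip": -1}]
end [ 5.48e-01  1.82e-01  3.50e-02  9.37e+01 -1.00e+00]
```

Emit:
{"name": "move_arm", "arguments": {"moves": [{"xyz": [0.31,0.09,0],"spin": 0,"grip": -1},{"xyz": [0.62,0.18,0],"spin": 0,"grip": -1},{"xyz": [0.62,0.18,0],"spin": 0,"grip": -1},{"xyz": [0.62,0.18,0.25],"spin": 0,"grip": -1},{"xyz": [0.62,0.18,0.5],"spin": 0,"grip": -1},{"xyz": [0.62,0.18,0.68],"spin": 0,"grip": -1},{"xyz": [0.62,0.18,0.74],"spin": 0,"grip": -1},{"xyz": [0.62,0.18,0.74],"spin": 0,"grip": -1}]}}

```text
time_s: 16.32
ee_pos: [0.5488, 0.1814, 0.0426]
eef_rot: [0.688, 0.726, -0.0, 0.0]
contact_force: [-0.1, -0.1, -2.8]
finger_gap: 0.0549
gripper_force: 65.2
```

Emit:
{"name": "move_arm", "arguments": {"moves": [{"xyz": [0,0,0.013],"spin": 0,"grip": -1},{"xyz": [0,0,0.026],"spin": 0,"grip": -1},{"xyz": [0,0,0.026],"spin": 0,"grip": -1}]}}

```text
time_s: 16.7
ee_pos: [0.5492, 0.1829, 0.0393]
eef_rot: [0.687, 0.727, 0.001, 0.0]
contact_force: [-1.1, -0.4, 0.9]
finger_gap: 0.0547
gripper_force: 65.7
```

Emit:
{"name": "move_arm", "arguments": {"moves": [{"xyz": [0,0,0],"spin": 0,"grip": 1},{"xyz": [0,0,0],"spin": 0,"grip": 1},{"xyz": [0,0,0],"spin": 0,"grip": 1},{"xyz": [0,0,-0.2],"spin": 0,"grip": 1},{"xyz": [0,0,-0.5],"spin": 0,"grip": 1},{"xyz": [0,0,-0.85],"spin": 0,"grip": 1},{"xyz": [0,0,-0.85],"spin": 0,"grip": 1}]}}

```text
time_s: 17.58
ee_pos: [0.5506, 0.1843, 0.1706]
eef_rot: [0.687, 0.727, 0.003, 0.002]
contact_force: [0.5, 0.2, -0.8]
finger_gap: 0.0854
gripper_force: 0.0
```

```bash
python3 - <<'E'
from h import *
print(np.round(pose(),3))
im,W,c=cam("scene"); save(im[100:260,220:420],"s5",3); blobs(W,.06,.09,ymax=.25,xmax=.6)
im,W,c=cam("top"); blobs(W,.06,.09,ymax=.25,xmax=.6)
L=(.4485,-.2745)
plan([(.49,-.05,.17,90,1,.058,0),(*L,.14,90,1,.058,3)])
E
```

```text
[ 0.551  0.184  0.171 93.239]
blob 253 [0.5573 0.1788 0.0786] circ [0.5517 0.1844 0.0293]
blob 99 [ 0.5587 -0.039   0.0694] circ [ 0.5551 -0.0342  0.045 ]
blob 199 [ 0.4532 -0.2774  0.0698] circ [ 0.449  -0.2756  0.0283]
blob 16 [ 0.3821 -0.4393  0.0651] circ [ 0.3833 -0.4373  0.0112]
blob 231 [ 0.4849 -0.4061  0.0702] circ [ 0.482  -0.4044  0.0278]
blob 86 [ 0.5876 -0.4387  0.0684] circ [ 0.5938 -0.4416  0.0218]
blob 83 [ 0.5533 -0.0335  0.0728] circ [ 0.5534 -0.033   0.0445]
blob 168 [0.5473 0.1774 0.0811] circ [0.5464 0.1884 0.0278]
blob 236 [ 0.4771 -0.4008  0.0717] circ [ 0.4769 -0.4007  0.027 ]
blob 230 [ 0.4445 -0.2717  0.0717] circ [ 0.445  -0.2711  0.0267]
[{"xyz": [-0.305, -0.096, -0.005], "spin": 0.004, "grip": 1}, {"xyz": [-0.611, -0.191, -0.01], "spin": 0.007, "grip": 1}, {"xyz": [-0.916, -0.287, -0.015], "spin": 0.011, "grip": 1}]
[{"xyz": [-0.308, -0.085, -0.005], "spin": 0.004, "grip": 1}, {"xyz": [-0.617, -0.17, -0.01], "spin": 0.007, "grip": 1}, {"xyz": [-0.989, -0.248, 0.04], "spin": 0.007, "grip": 1}]
[{"xyz": [-0.374, -0.069, 0.05], "spin": -0.0, "grip": 1}, {"xyz": [-0.748, -0.138, 0.1], "spin": -0.0, "grip": 1}]
[{"xyz": [-0.374, -0.069, 0.05], "spin": -0.0, "grip": 1}, {"xyz": [-0.374, -0.069, 0.05], "spin": -0.0, "grip": 1}, {"xyz": [-0.374, -0.069, 0.05], "spin": -0.0, "grip": 1}, {"xyz": [-0.374, -0.069, 0.05], "spin": -0.0, "grip": 1}]
end [ 0.448 -0.274  0.14  90.     1.   ]
```

View pics/s5.png

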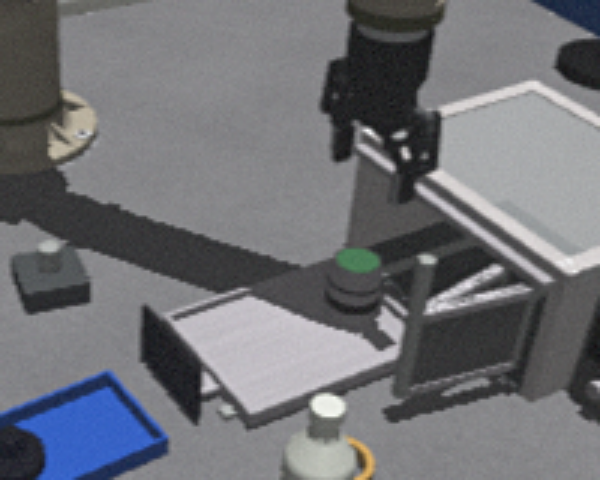

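Lens stands on the deck (358,280), in line with the deck's middle. Next lens.

Emit:
{"name": "move_arm", "arguments": {"moves": [{"xyz": [-0.3,-0.1,0],"spin": 0,"grip": 1},{"xyz": [-0.61,-0.19,0],"spin": 0.01,"grip": 1},{"xyz": [-0.92,-0.29,0],"spin": 0.01,"grip": 1}]}}

```text
time_s: 18.05
ee_pos: [0.5114, 0.0408, 0.1642]
eef_rot: [0.698, 0.716, -0.001, -0.001]
contact_force: [1.2, -0.3, 0.7]
finger_gap: 0.0854
gripper_force: 0.0
```

Emit:
{"name": "move_arm", "arguments": {"moves": [{"xyz": [-0.31,-0.08,0],"spin": 0,"grip": 1},{"xyz": [-0.62,-0.17,0],"spin": 0.01,"grip": 1},{"xyz": [-0.99,-0.25,0.04],"spin": 0.01,"grip": 1}]}}

```text
time_s: 18.42
ee_pos: [0.4778, -0.1079, 0.1589]
eef_rot: [0.709, 0.705, -0.0, -0.001]
contact_force: [0.8, -0.2, -1.2]
finger_gap: 0.0853
gripper_force: 0.0
```

Emit:
{"name": "move_arm", "arguments": {"moves": [{"xyz": [-0.37,-0.07,0.05],"spin": 0,"grip": 1},{"xyz": [-0.75,-0.14,0.1],"spin": 0,"grip": 1},{"xyz": [-0.95,-0.18,0.15],"spin": 0,"grip": 1},{"xyz": [-0.95,-0.18,0.15],"spin": 0,"grip": 1}]}}

```text
time_s: 18.92
ee_pos: [0.4485, -0.2519, 0.1349]
eef_rot: [0.711, 0.703, -0.001, -0.002]
contact_force: [0.0, 0.7, -0.0]
finger_gap: 0.0853
gripper_force: 0.0
```

```bash
python3 - <<'E'
from h import *
print(np.round(pose(),3))
im,W,c=cam("scene"); blobs(W,.064,.074,ymax=-.1)
L=(.447,-.2733)
plan([(*L,.14,90,1,.058,2),(*L,.09,90,1,.05,1),(*L,.022,90,1,.04,1),(*L,.022,90,-1,.04,4)])
D=DM-.005*EY; print(D)
plan([(*L,.16,90,-1,.05,0),(*D,.16,93.7,-1,.055,2)],[*L,.026,90])
E
```

```text
[ 0.448 -0.252  0.135 89.298]
blob 167 [ 0.4513 -0.2773  0.0709] circ [ 0.4468 -0.2758  0.0264]
blob 199 [ 0.4835 -0.4062  0.0709] circ [ 0.479  -0.4045  0.0274]
[{"xyz": [-0.158, -0.016, -0.029], "spin": -0.003, "grip": 1}, {"xyz": [-0.158, -0.016, -0.029], "spin": -0.003, "grip": 1}, {"xyz": [-0.158, -0.016, -0.029], "spin": -0.003, "grip": 1}, {"xyz": [-0.158, -0.016, 0.137], "spin": -0.003, "grip": 1}, {"xyz": [-0.158, -0.016, 0.304], "spin": -0.003, "grip": 1}, {"xyz": [-0.158, -0.016, 0.304], "spin": -0.003, "grip": 1}, {"xyz": [-0.158, -0.016, 0.531], "spin": -0.003, "grip": 1}, {"xyz": [-0.158, -0.016, 0.757], "spin": -0.003, "grip": 1}]
[{"xyz": [0.0, 0.0, -0.0], "spin": -0.0, "grip": 1}, {"xyz": [0.0, 0.0, -0.0], "spin": -0.0, "grip": -1}, {"xyz": [0.0, 0.0, -0.0], "spin": -0.0, "grip": -1}, {"xyz": [0.0, 0.0, -0.0], "spin": -0.0, "grip": -1}, {"xyz": [0.0, 0.0, -0.0], "spin": -0.0, "grip": -1}, {"xyz": [0.0, 0.0, -0.0], "spin": -0.0, "grip": -1}]
end [ 4.47e-01 -2.73e-01  2.20e-02  9.00e+01 -1.00e+00]
[0.5526225 0.1169104]
[{"xyz": [0.0, 0.0, -0.298], "spin": -0.0, "grip": -1}, {"xyz": [0.0, 0.0, -0.596], "spin": -0.0, "grip": -1}, {"xyz": [0.0, 0.0, -0.893], "spin": -0.0, "grip": -1}, {"xyz": [0.325, 0.088, -0.893], "spin": -0.003, "grip": -1}, {"xyz": [0.65, 0.176, -0.893], "spin": -0.005, "grip": -1}, {"xyz": [0.976, 0.264, -0.893], "spin": -0.008, "grip": -1}]
[{"xyz": [0.323, 0.096, -0.0], "spin": -0.003, "grip": -1}, {"xyz": [0.646, 0.192, -0.0], "spin": -0.005, "grip": -1}, {"xyz": [0.969, 0.288, -0.0], "spin": -0.008, "grip": -1}]
[{"xyz": [0.321, 0.104, -0.0], "spin": -0.003, "grip": -1}, {"xyz": [0.641, 0.207, -0.0], "spin": -0.005, "grip": -1}, {"xyz": [0.641, 0.207, -0.0], "spin": -0.005, "grip": -1}, {"xyz": [0.641, 0.207, -0.0], "spin": -0.005, "grip": -1}]
end [ 0.553  0.117  0.16  93.7   -1.   ]
```

Emit:
{"name": "move_arm", "arguments": {"moves": [{"xyz": [-0.15,-0.02,0],"spin": 0,"grip": 1},{"xyz": [-0.15,-0.02,0],"spin": 0,"grip": 1},{"xyz": [-0.15,-0.02,0.14],"spin": 0,"grip": 1},{"xyz": [-0.15,-0.02,0.3],"spin": 0,"grip": 1},{"xyz": [-0.15,-0.02,0.53],"spin": 0,"grip": 1},{"xyz": [-0.15,-0.02,0.75],"spin": 0,"grip": 1},{"xyz": [-0.15,-0.02,0.75],"spin": 0,"grip": 1},{"xyz": [-0.15,-0.02,0.75],"spin": 0,"grip": 1}]}}

```text
time_s: 19.98
ee_pos: [0.4489, -0.2714, 0.0261]
eef_rot: [0.709, 0.705, 0.0, 0.001]
contact_force: [0.2, -0.3, 1.3]
finger_gap: 0.0857
gripper_force: 0.0
```

Emit:
{"name": "move_arm", "arguments": {"moves": [{"xyz": [0,0,0],"spin": 0,"grip": -1},{"xyz": [0,0,0],"spin": 0,"grip": -1},{"xyz": [0,0,0],"spin": 0,"grip": -1},{"xyz": [0,0,0],"spin": 0,"grip": -1},{"xyz": [0,0,0],"spin": 0,"grip": -1}]}}

```text
time_s: 20.6
ee_pos: [0.4484, -0.2722, 0.0264]
eef_rot: [0.71, 0.705, -0.0, 0.001]
contact_force: [-2.1, 1.4, 9.0]
finger_gap: 0.0546
gripper_force: 62.0
```

Emit:
{"name": "move_arm", "arguments": {"moves": [{"xyz": [0,0,-0.3],"spin": 0,"grip": -1},{"xyz": [0,0,-0.6],"spin": 0,"grip": -1},{"xyz": [0,0,-0.9],"spin": 0,"grip": -1},{"xyz": [0.32,0.09,-0.9],"spin": 0,"grip": -1},{"xyz": [0.65,0.18,-0.9],"spin": 0,"grip": -1},{"xyz": [0.97,0.26,-0.9],"spin": -0.01,"grip": -1}]}}

```text
time_s: 21.35
ee_pos: [0.4879, -0.1249, 0.1603]
eef_rot: [0.698, 0.716, -0.0, 0.0]
contact_force: [0.8, 0.4, -3.7]
finger_gap: 0.0542
gripper_force: 65.8
```

Emit:
{"name": "move_arm", "arguments": {"moves": [{"xyz": [0.32,0.1,0],"spin": 0,"grip": -1},{"xyz": [0.65,0.19,0],"spin": 0,"grip": -1},{"xyz": [0.97,0.29,0],"spin": -0.01,"grip": -1},{"xyz": [0.97,0.29,0],"spin": -0.01,"grip": -1},{"xyz": [0.97,0.29,0],"spin": -0.01,"grip": -1}]}}

```text
time_s: 21.98
ee_pos: [0.5275, 0.0198, 0.1598]
eef_rot: [0.687, 0.727, -0.0, 0.0]
contact_force: [0.7, -0.6, -3.5]
finger_gap: 0.0547
gripper_force: 65.6
```

```bash
python3 - <<'E'
from h import *
s=ctrl.state(); print(np.round(pose(),4),s["contact_force"],s["finger_gap"],s["gripper_force"])
D=DM-.005*EY; print(D)
plan([(*D,.16,93.7,-1,.05,2),(*D,.042,93.7,-1,.04,0)])
E
```

```text
[5.27500e-01 1.98000e-02 1.59800e-01 9.32439e+01] [ 0.66341304 -0.62097314 -3.50568334] 0.05470930332563485 65.64345002174377
[0.5526225 0.1169104]
[{"xyz": [0.212, 0.068, -0.0], "spin": -0.001, "grip": -1}, {"xyz": [0.425, 0.136, -0.001], "spin": -0.002, "grip": -1}, {"xyz": [0.637, 0.204, -0.001], "spin": -0.003, "grip": -1}, {"xyz": [0.637, 0.204, -0.001], "spin": -0.003, "grip": -1}, {"xyz": [0.637, 0.204, -0.001], "spin": -0.003, "grip": -1}, {"xyz": [0.637, 0.204, 0.261], "spin": -0.003, "grip": -1}, {"xyz": [0.637, 0.204, 0.523], "spin": -0.003, "grip": -1}, {"xyz": [0.637, 0.204, 0.786], "spin": -0.003, "grip": -1}]
end [ 5.53e-01  1.17e-01  4.20e-02  9.37e+01 -1.00e+00]
```

Emit:
{"name": "move_arm", "arguments": {"moves": [{"xyz": [0.21,0.07,0],"spin": 0,"grip": -1},{"xyz": [0.42,0.14,0],"spin": 0,"grip": -1},{"xyz": [0.63,0.2,0],"spin": 0,"grip": -1},{"xyz": [0.63,0.2,0],"spin": 0,"grip": -1},{"xyz": [0.63,0.2,0.25],"spin": 0,"grip": -1},{"xyz": [0.63,0.2,0.5],"spin": 0,"grip": -1},{"xyz": [0.63,0.2,0.72],"spin": 0,"grip": -1},{"xyz": [0.63,0.2,0.77],"spin": 0,"grip": -1}]}}

```text
time_s: 22.98
ee_pos: [0.551, 0.113, 0.0422]
eef_rot: [0.688, 0.726, -0.002, -0.001]
contact_force: [-0.1, -0.1, -2.5]
finger_gap: 0.0546
gripper_force: 65.5
```

Emit:
{"name": "move_arm", "arguments": {"moves": [{"xyz": [0,0,0.013],"spin": 0,"grip": -1},{"xyz": [0,0,0.027],"spin": 0,"grip": -1},{"xyz": [0,0,0.027],"spin": 0,"grip": -1}]}}

```text
time_s: 23.35
ee_pos: [0.5531, 0.1161, 0.0414]
eef_rot: [0.687, 0.727, 0.001, 0.001]
contact_force: [-0.9, -0.5, -4.2]
finger_gap: 0.0548
gripper_force: 65.5
```

Emit:
{"name": "move_arm", "arguments": {"moves": [{"xyz": [0,0,0.01],"spin": 0,"grip": -1},{"xyz": [0,0,0.01],"spin": 0,"grip": -1}]}}

```text
time_s: 23.6
ee_pos: [0.5531, 0.1163, 0.0405]
eef_rot: [0.687, 0.727, 0.0, 0.001]
contact_force: [-2.1, -1.0, 8.0]
finger_gap: 0.0543
gripper_force: 66.9
```

Emit:
{"name": "move_arm", "arguments": {"moves": [{"xyz": [0,0,0],"spin": 0,"grip": 1},{"xyz": [0,0,0],"spin": 0,"grip": 1},{"xyz": [0,0,0],"spin": 0,"grip": 1},{"xyz": [0,0,-0.2],"spin": 0,"grip": 1},{"xyz": [0,0,-0.5],"spin": 0,"grip": 1},{"xyz": [0,0,-0.85],"spin": 0,"grip": 1},{"xyz": [0,0,-0.85],"spin": 0,"grip": 1},{"xyz": [0,0,-0.85],"spin": 0,"grip": 1}]}}

```text
time_s: 24.6
ee_pos: [0.5523, 0.1159, 0.1661]
eef_rot: [0.687, 0.727, -0.0, 0.0]
contact_force: [0.4, -0.9, -1.0]
finger_gap: 0.0854
gripper_force: 0.0
```

```bash
python3 - <<'E'
from h import *
print(np.round(pose(),3))
for n in("scene","top"):
    im,W,c=cam(n); blobs(W,.064,.095,ymax=.25,xmax=.6)
L=(.478,-.4025)
plan([(.47,-.17,.17,90,1,.058,0),(*L,.14,90,1,.058,2)])
E
```

```text
[ 0.552  0.116  0.166 93.215]
blob 233 [0.5564 0.1797 0.0797] circ [0.5516 0.1838 0.0288]
blob 243 [0.5614 0.1065 0.0796] circ [0.5569 0.11   0.0294]
blob 83 [ 0.5586 -0.0387  0.0709] circ [ 0.5555 -0.0344  0.0431]
blob 207 [ 0.4832 -0.4061  0.0712] circ [ 0.4797 -0.406   0.0265]
blob 16 [ 0.5944 -0.434   0.0689] circ [ 0.5933 -0.433   0.0099]
blob 69 [ 0.5883 -0.4382  0.0709] circ [ 0.592  -0.4405  0.0192]
blob 81 [ 0.5535 -0.0335  0.0732] circ [ 0.5532 -0.0331  0.0444]
blob 97 [0.5554 0.0991 0.0817] circ [0.5553 0.1049 0.0243]
blob 224 [ 0.4771 -0.4014  0.0721] circ [ 0.476  -0.4022  0.0262]
[{"xyz": [-0.312, -0.108, -0.006], "spin": 0.003, "grip": 1}, {"xyz": [-0.624, -0.217, -0.011], "spin": 0.006, "grip": 1}, {"xyz": [-0.936, -0.325, -0.017], "spin": 0.009, "grip": 1}]
[{"xyz": [-0.315, -0.1, -0.006], "spin": 0.003, "grip": 1}, {"xyz": [-0.63, -0.199, -0.011], "spin": 0.006, "grip": 1}, {"xyz": [-0.944, -0.299, -0.017], "spin": 0.009, "grip": 1}]
[{"xyz": [-0.31, 0.011, 0.04], "spin": -0.0, "grip": 1}, {"xyz": [-0.62, 0.021, 0.08], "spin": -0.0, "grip": 1}, {"xyz": [-0.93, 0.032, 0.12], "spin": -0.0, "grip": 1}]
[{"xyz": [-0.31, 0.011, 0.04], "spin": -0.0, "grip": 1}, {"xyz": [-0.62, 0.021, 0.08], "spin": -0.0, "grip": 1}, {"xyz": [-0.62, 0.021, 0.08], "spin": -0.0, "grip": 1}, {"xyz": [-0.62, 0.021, 0.08], "spin": -0.0, "grip": 1}]
end [ 0.478 -0.402  0.14  90.     1.   ]
```

Emit:
{"name": "move_arm", "arguments": {"moves": [{"xyz": [-0.31,-0.11,0],"spin": 0,"grip": 1},{"xyz": [-0.62,-0.22,0],"spin": 0,"grip": 1},{"xyz": [-0.94,-0.32,0],"spin": 0.01,"grip": 1}]}}

```text
time_s: 25.08
ee_pos: [0.5111, -0.0286, 0.165]
eef_rot: [0.698, 0.716, -0.001, -0.001]
contact_force: [1.0, 0.4, -0.0]
finger_gap: 0.0853
gripper_force: 0.0
```

Emit:
{"name": "move_arm", "arguments": {"moves": [{"xyz": [-0.31,-0.1,0],"spin": 0,"grip": 1},{"xyz": [-0.63,-0.2,0],"spin": 0,"grip": 1},{"xyz": [-0.94,-0.3,0],"spin": 0.01,"grip": 1}]}}

```text
time_s: 25.45
ee_pos: [0.4695, -0.171, 0.1652]
eef_rot: [0.71, 0.704, -0.0, -0.001]
contact_force: [0.2, -0.3, -0.1]
finger_gap: 0.085
gripper_force: 0.0
```

Emit:
{"name": "move_arm", "arguments": {"moves": [{"xyz": [-0.31,0.01,0.04],"spin": 0,"grip": 1},{"xyz": [-0.62,0.02,0.08],"spin": 0,"grip": 1},{"xyz": [-0.93,0.03,0.12],"spin": 0,"grip": 1},{"xyz": [-0.93,0.03,0.12],"spin": 0,"grip": 1}]}}

```text
time_s: 25.95
ee_pos: [0.472, -0.3132, 0.1456]
eef_rot: [0.712, 0.702, -0.001, -0.002]
contact_force: [0.2, 0.6, -0.0]
finger_gap: 0.0855
gripper_force: 0.0
```

```bash
python3 - <<'E'
from h import *
print(np.round(pose(),3))
im,W,c=cam("scene"); blobs(W,.064,.074,ymax=-.1)
L=(.4785,-.4045)
plan([(*L,.14,90,1,.058,2),(*L,.09,90,1,.05,1),(*L,.022,90,1,.04,1)])
D=(.557,.045)
plan([(*L,.16,90,-1,.05,0),(*D,.16,93.7,-1,.055,2)],[*L,.026,90])
E
```

```text
[ 0.472 -0.313  0.146 89.229]
blob 201 [ 0.4835 -0.4061  0.0709] circ [ 0.4801 -0.4058  0.0259]
[{"xyz": [-0.314, 0.021, 0.021], "spin": -0.002, "grip": 1}, {"xyz": [-0.628, 0.043, 0.042], "spin": -0.003, "grip": 1}, {"xyz": [-0.628, 0.043, 0.042], "spin": -0.003, "grip": 1}, {"xyz": [-0.628, 0.043, 0.042], "spin": -0.003, "grip": 1}, {"xyz": [-0.628, 0.043, 0.208], "spin": -0.003, "grip": 1}, {"xyz": [-0.628, 0.043, 0.375], "spin": -0.003, "grip": 1}, {"xyz": [-0.628, 0.043, 0.375], "spin": -0.003, "grip": 1}, {"xyz": [-0.628, 0.043, 0.602], "spin": -0.003, "grip": 1}]
[{"xyz": [0.0, 0.0, 0.227], "spin": -0.0, "grip": 1}, {"xyz": [0.0, 0.0, 0.227], "spin": -0.0, "grip": 1}]
end [ 4.78e-01 -4.04e-01  2.20e-02  9.00e+01  1.00e+00]
[{"xyz": [0.0, 0.0, -0.298], "spin": -0.0, "grip": -1}, {"xyz": [0.0, 0.0, -0.596], "spin": -0.0, "grip": -1}, {"xyz": [0.0, 0.0, -0.893], "spin": -0.0, "grip": -1}, {"xyz": [0.333, 0.058, -0.893], "spin": -0.002, "grip": -1}, {"xyz": [0.666, 0.116, -0.893], "spin": -0.005, "grip": -1}, {"xyz": [0.999, 0.174, -0.893], "spin": -0.007, "grip": -1}]
[{"xyz": [0.332, 0.065, -0.0], "spin": -0.002, "grip": -1}, {"xyz": [0.663, 0.131, -0.0], "spin": -0.005, "grip": -1}, {"xyz": [0.995, 0.196, -0.0], "spin": -0.007, "grip": -1}]
[{"xyz": [0.33, 0.072, -0.0], "spin": -0.002, "grip": -1}, {"xyz": [0.66, 0.145, -0.0], "spin": -0.005, "grip": -1}, {"xyz": [0.99, 0.217, -0.0], "spin": -0.007, "grip": -1}, {"xyz": [0.99, 0.217, -0.0], "spin": -0.007, "grip": -1}, {"xyz": [0.99, 0.217, -0.0], "spin": -0.007, "grip": -1}]
end [ 5.57e-01  4.50e-02  1.60e-01  9.37e+01 -1.00e+00]
```

Emit:
{"name": "move_arm", "arguments": {"moves": [{"xyz": [-0.31,0.02,0],"spin": 0,"grip": 1},{"xyz": [-0.62,0.04,0.04],"spin": 0,"grip": 1},{"xyz": [-0.62,0.04,0.04],"spin": 0,"grip": 1},{"xyz": [-0.62,0.04,0.2],"spin": 0,"grip": 1},{"xyz": [-0.62,0.04,0.38],"spin": 0,"grip": 1},{"xyz": [-0.62,0.04,0.38],"spin": 0,"grip": 1},{"xyz": [-0.62,0.04,0.38],"spin": 0,"grip": 1}]}}

```text
time_s: 26.88
ee_pos: [0.4808, -0.401, 0.0924]
eef_rot: [0.709, 0.705, 0.0, 0.0]
contact_force: [0.4, -0.2, 1.2]
finger_gap: 0.0856
gripper_force: 0.0
```

Emit:
{"name": "move_arm", "arguments": {"moves": [{"xyz": [0,0,0.22],"spin": 0,"grip": 1},{"xyz": [0,0,0.44],"spin": 0,"grip": 1},{"xyz": [0,0,0.44],"spin": 0,"grip": 1}]}}

```text
time_s: 27.25
ee_pos: [0.479, -0.401, 0.0243]
eef_rot: [0.709, 0.705, -0.0, -0.002]
contact_force: [0.6, 0.6, 0.9]
finger_gap: 0.0853
gripper_force: 0.0
```

Emit:
{"name": "move_arm", "arguments": {"moves": [{"xyz": [0,0,0],"spin": 0,"grip": -1},{"xyz": [0,0,0],"spin": 0,"grip": -1},{"xyz": [0,0,0],"spin": 0,"grip": -1},{"xyz": [0,0,0],"spin": 0,"grip": -1},{"xyz": [0,0,0],"spin": 0,"grip": -1}]}}

```text
time_s: 27.88
ee_pos: [0.4812, -0.4029, 0.028]
eef_rot: [0.709, 0.705, 0.0, 0.002]
contact_force: [-1.3, 0.3, 7.4]
finger_gap: 0.0549
gripper_force: 63.9
```

Emit:
{"name": "move_arm", "arguments": {"moves": [{"xyz": [0,0,-0.3],"spin": 0,"grip": -1},{"xyz": [0,0,-0.6],"spin": 0,"grip": -1},{"xyz": [0,0,-0.9],"spin": 0,"grip": -1},{"xyz": [0.33,0.06,-0.9],"spin": 0,"grip": -1},{"xyz": [0.67,0.12,-0.9],"spin": 0,"grip": -1},{"xyz": [1,0.17,-0.9],"spin": -0.01,"grip": -1}]}}

```text
time_s: 28.62
ee_pos: [0.5068, -0.2504, 0.1616]
eef_rot: [0.698, 0.716, 0.0, 0.001]
contact_force: [0.3, 0.9, -2.0]
finger_gap: 0.0542
gripper_force: 64.8
```

Emit:
{"name": "move_arm", "arguments": {"moves": [{"xyz": [0.33,0.07,0],"spin": 0,"grip": -1},{"xyz": [0.66,0.13,0],"spin": 0,"grip": -1},{"xyz": [1,0.2,0],"spin": -0.01,"grip": -1}]}}

```text
time_s: 29.0
ee_pos: [0.5329, -0.1, 0.1615]
eef_rot: [0.687, 0.727, 0.0, 0.001]
contact_force: [1.5, -0.4, -2.5]
finger_gap: 0.0545
gripper_force: 64.8
```

Emit:
{"name": "move_arm", "arguments": {"moves": [{"xyz": [0.33,0.07,0],"spin": 0,"grip": -1},{"xyz": [0.66,0.14,0],"spin": 0,"grip": -1},{"xyz": [0.9,0.2,0],"spin": 0,"grip": -1},{"xyz": [0.9,0.2,0],"spin": 0,"grip": -1},{"xyz": [0.9,0.2,0],"spin": 0,"grip": -1}]}}

```text
time_s: 29.62
ee_pos: [0.5551, 0.0345, 0.1609]
eef_rot: [0.687, 0.727, -0.0, 0.0]
contact_force: [-0.1, -0.9, -3.2]
finger_gap: 0.0544
gripper_force: 64.8
```

```bash
python3 - <<'E'
from h import *
s=ctrl.state(); print(np.round(pose(),4),s["contact_force"],s["finger_gap"],s["gripper_force"])
D=(.557,.045)
im,W,c=cam("scene"); blobs(W,.064,.095,ymax=.25,xmax=.6)
plan([(*D,.16,93.7,-1,.05,2),(*D,.044,93.7,-1,.04,0)])
E
```

```text
[5.55100e-01 3.45000e-02 1.60900e-01 9.32226e+01] [-0.07876002 -0.90323889 -3.18597558] 0.05437562686519941 64.77328419685364
blob 234 [0.5565 0.1794 0.0797] circ [0.551  0.1821 0.029 ]
blob 239 [0.5614 0.1064 0.0801] circ [0.5552 0.1111 0.0284]
blob 82 [ 0.5589 -0.0387  0.0713] circ [ 0.5556 -0.036   0.0443]
[{"xyz": [0.075, 0.017, 0.005], "spin": -0.003, "grip": -1}, {"xyz": [0.075, 0.017, 0.005], "spin": -0.003, "grip": -1}, {"xyz": [0.075, 0.017, 0.005], "spin": -0.003, "grip": -1}, {"xyz": [0.075, 0.017, 0.263], "spin": -0.003, "grip": -1}, {"xyz": [0.075, 0.017, 0.52], "spin": -0.003, "grip": -1}, {"xyz": [0.075, 0.017, 0.778], "spin": -0.003, "grip": -1}]
end [ 5.57e-01  4.50e-02  4.40e-02  9.37e+01 -1.00e+00]
```

Emit:
{"name": "move_arm", "arguments": {"moves": [{"xyz": [0.08,0.02,0],"spin": 0,"grip": -1},{"xyz": [0.08,0.02,0],"spin": 0,"grip": -1},{"xyz": [0.08,0.02,0.26],"spin": 0,"grip": -1},{"xyz": [0.08,0.02,0.52],"spin": 0,"grip": -1},{"xyz": [0.08,0.02,0.73],"spin": 0,"grip": -1},{"xyz": [0.08,0.02,0.77],"spin": 0,"grip": -1},{"xyz": [0.08,0.02,0.77],"spin": 0,"grip": -1}]}}

```text
time_s: 30.55
ee_pos: [0.5577, 0.0472, 0.0455]
eef_rot: [0.687, 0.727, 0.0, -0.0]
contact_force: [0.5, -0.1, -2.3]
finger_gap: 0.0542
gripper_force: 64.6
```

Emit:
{"name": "move_arm", "arguments": {"moves": [{"xyz": [0,0,0.013],"spin": 0,"grip": -1},{"xyz": [0,0,0.02],"spin": 0,"grip": -1},{"xyz": [0,0,0.02],"spin": 0,"grip": -1}]}}

```text
time_s: 30.92
ee_pos: [0.5576, 0.0471, 0.0424]
eef_rot: [0.687, 0.727, 0.0, 0.0]
contact_force: [-0.5, 0.2, -3.0]
finger_gap: 0.0543
gripper_force: 64.6
```

Emit:
{"name": "move_arm", "arguments": {"moves": [{"xyz": [0,0,0.007],"spin": 0,"grip": -1},{"xyz": [0,0,0.007],"spin": 0,"grip": -1}]}}

```text
time_s: 31.18
ee_pos: [0.5576, 0.0472, 0.042]
eef_rot: [0.687, 0.727, 0.0, 0.0]
contact_force: [-3.0, -1.1, 7.4]
finger_gap: 0.0546
gripper_force: 66.0
```

Emit:
{"name": "move_arm", "arguments": {"moves": [{"xyz": [0,0,0],"spin": 0,"grip": 1},{"xyz": [0,0,0],"spin": 0,"grip": 1},{"xyz": [0,0,0],"spin": 0,"grip": 1},{"xyz": [0,0,-0.2],"spin": 0,"grip": 1},{"xyz": [0,0,-0.5],"spin": 0,"grip": 1},{"xyz": [0,0,-0.85],"spin": 0,"grip": 1},{"xyz": [0,0,-0.85],"spin": 0,"grip": 1}]}}

```text
time_s: 32.05
ee_pos: [0.5598, 0.0481, 0.1728]
eef_rot: [0.687, 0.727, 0.003, 0.003]
contact_force: [-0.6, 0.3, -0.3]
finger_gap: 0.0856
gripper_force: 0.0
```

Emit:
{"name": "move_arm", "arguments": {"moves": [{"xyz": [-0.4,0,0],"spin": 0,"grip": -1},{"xyz": [-0.8,0,0],"spin": 0,"grip": -1},{"xyz": [-1,0,0],"spin": 0,"grip": -1},{"xyz": [-1,0,0],"spin": 0,"grip": -1}]}}

```text
time_s: 32.55
ee_pos: [0.5651, -0.1065, 0.1669]
eef_rot: [0.689, 0.725, -0.001, -0.0]
contact_force: [0.2, 0.9, -0.6]
finger_gap: 0.0124
gripper_force: 0.0
```

```bash
python3 - <<'E'
from h import *
print(np.round(pose(),3))
im,W,c=cam("scene"); blobs(W,.064,.095,ymax=.25,xmax=.65)
m=(W[...,2]>.05)&(W[...,2]<.09)&(W[...,0]>.48)&(W[...,0]<.65)&(W[...,1]>-.06)&(W[...,1]<0); print("plate",rect(W,m)); save(im[100:260,220:420],"s6",3)
im,W,c=cam("top"); blobs(W,.064,.095,ymax=.25,xmax=.65); 
for b in((.05,.09),):
  m=(W[...,2]>.05)&(W[...,2]<.09)&(W[...,0]>.48)&(W[...,0]<.65)&(W[...,1]>-.06)&(W[...,1]<0); print("plate",rect(W,m))
E
```

```text
[ 0.565 -0.107  0.167 92.884]
blob 235 [0.5566 0.1794 0.0799] circ [0.551  0.1849 0.0292]
blob 243 [0.5617 0.1063 0.0799] circ [0.5563 0.1101 0.0294]
blob 257 [0.5659 0.0387 0.0799] circ [0.5607 0.041  0.0288]
blob 110 [ 0.5707 -0.0382  0.0712] circ [ 0.5687 -0.0379  0.0536]
blob 162 [ 0.6057 -0.4466  0.072 ] circ [ 0.6017 -0.4469  0.0207]
plate (183, array([ 0.5689, -0.0375]), array([0.1073, 0.0109]), 4.33, np.float64(0.0676))
blob 117 [ 0.5962 -0.439   0.0702] circ [ 0.5962 -0.4402  0.0219]
blob 99 [ 0.562  -0.033   0.0728] circ [ 0.5623 -0.0332  0.0534]
blob 267 [0.5547 0.0462 0.0834] circ [0.5556 0.0474 0.028 ]
blob 274 [0.5503 0.1134 0.0832] circ [0.5511 0.1155 0.0284]
blob 274 [0.5459 0.1865 0.0833] circ [0.5464 0.1884 0.028 ]
plate (101, array([ 0.5622, -0.0328]), array([0.1065, 0.0081]), 3.8, np.float64(0.0725))
```

View pics/s6.png

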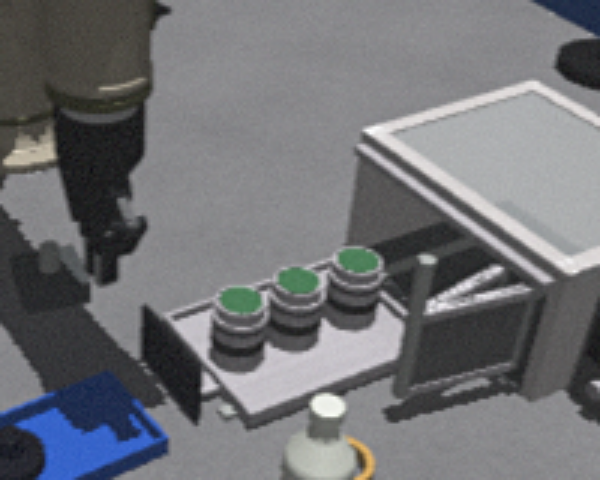

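Three lenses upright on the deck in a row (240,325), (297,300), (357,280). Now pushing the shuttle.

```bash
python3 - <<'E'
from h import *
P=np.array([.564,-.035])
a=P-.045*EY; b=P-.022*EY; e=P-.013*EY+.258*EY
plan([(*a,.16,93.7,-1,.05,1),(*a,.045,93.7,-1,.05,1)])
print("push");plan([(*e,.045,93.7,-1,.015,0)],[*a,.045,93.7]); print(a,e)
E
```

```text
[{"xyz": [0.146, 0.018, 0.051], "spin": -0.003, "grip": -1}, {"xyz": [0.146, 0.018, 0.051], "spin": -0.003, "grip": -1}, {"xyz": [0.146, 0.018, 0.306], "spin": -0.003, "grip": -1}, {"xyz": [0.146, 0.018, 0.562], "spin": -0.003, "grip": -1}, {"xyz": [0.146, 0.018, 0.817], "spin": -0.003, "grip": -1}, {"xyz": [0.146, 0.018, 0.817], "spin": -0.003, "grip": -1}]
end [ 5.67e-01 -8.00e-02  4.50e-02  9.37e+01 -1.00e+00]
push
[{"xyz": [0.097, 0.0, -0.0], "spin": -0.0, "grip": -1}, {"xyz": [0.193, 0.0, -0.0], "spin": -0.0, "grip": -1}, {"xyz": [0.29, 0.0, -0.0], "spin": -0.0, "grip": -1}, {"xyz": [0.387, 0.0, -0.0], "spin": -0.0, "grip": -1}, {"xyz": [0.483, 0.0, -0.0], "spin": -0.0, "grip": -1}, {"xyz": [0.58, 0.0, -0.0], "spin": -0.0, "grip": -1}, {"xyz": [0.677, 0.0, -0.0], "spin": -0.0, "grip": -1}, {"xyz": [0.773, 0.0, -0.0], "spin": -0.0, "grip": -1}]
[{"xyz": [0.097, 0.0, -0.0], "spin": -0.0, "grip": -1}, {"xyz": [0.193, 0.0, -0.0], "spin": -0.0, "grip": -1}, {"xyz": [0.29, 0.0, -0.0], "spin": -0.0, "grip": -1}, {"xyz": [0.387, 0.0, -0.0], "spin": -0.0, "grip": -1}, {"xyz": [0.483, 0.0, -0.0], "spin": -0.0, "grip": -1}, {"xyz": [0.58, 0.0, -0.0], "spin": -0.0, "grip": -1}, {"xyz": [0.677, 0.0, -0.0], "spin": -0.0, "grip": -1}, {"xyz": [0.773, 0.0, -0.0], "spin": -0.0, "grip": -1}]
[{"xyz": [0.097, 0.0, -0.0], "spin": -0.0, "grip": -1}, {"xyz": [0.193, 0.0, -0.0], "spin": -0.0, "grip": -1}, {"xyz": [0.29, 0.0, -0.0], "spin": -0.0, "grip": -1}, {"xyz": [0.387, 0.0, -0.0], "spin": -0.0, "grip": -1}]
end [ 5.48e-01  2.09e-01  4.50e-02  9.37e+01 -1.00e+00]
[ 0.5669025 -0.0799064] [0.5481975 0.2094904]
```

Emit:
{"name": "move_arm", "arguments": {"moves": [{"xyz": [0.14,0.02,0.05],"spin": -0.004,"grip": -1},{"xyz": [0.14,0.02,0.05],"spin": -0.004,"grip": -1},{"xyz": [0.14,0.02,0.3],"spin": -0.004,"grip": -1},{"xyz": [0.14,0.02,0.56],"spin": -0.004,"grip": -1},{"xyz": [0.14,0.02,0.82],"spin": -0.004,"grip": -1},{"xyz": [0.14,0.02,0.82],"spin": -0.004,"grip": -1}]}}

```text
time_s: 33.4
ee_pos: [0.5652, -0.0804, 0.0427]
eef_rot: [0.682, 0.732, -0.001, -0.003]
contact_force: [0.6, -0.0, 0.6]
finger_gap: -0.0001
gripper_force: 0.0
```

Emit:
{"name": "move_arm", "arguments": {"moves": [{"xyz": [0.07,0,0],"spin": 0,"grip": -1},{"xyz": [0.14,0,0],"spin": 0,"grip": -1},{"xyz": [0.2,0,0],"spin": 0,"grip": -1},{"xyz": [0.27,0,0],"spin": 0,"grip": -1},{"xyz": [0.35,0,0],"spin": 0,"grip": -1},{"xyz": [0.43,0,0],"spin": 0,"grip": -1},{"xyz": [0.51,0,0],"spin": 0,"grip": -1},{"xyz": [0.59,0,0],"spin": 0,"grip": -1}]}}

```text
time_s: 34.4
ee_pos: [0.5615, 0.0077, 0.0453]
eef_rot: [0.682, 0.731, 0.0, 0.0]
contact_force: [2.5, -3.6, 3.0]
finger_gap: -0.0001
gripper_force: 1.8
```

```bash
python3 - <<'E'
from h import *
print(np.round(pose(),4))
im,W,c=cam("scene"); blobs(W,.064,.095,ymax=.3,xmax=.65); save(im[100:260,220:420],"s7",3)
E
```

```text
[5.61500e-01 7.70000e-03 4.53000e-02 9.39457e+01]
blob 82 [0.4384 0.2763 0.0794] circ [0.436  0.2802 0.0199]
blob 204 [0.5512 0.2355 0.0803] circ [0.5473 0.2408 0.0289]
blob 234 [0.5577 0.1637 0.0797] circ [0.552  0.1679 0.029 ]
blob 243 [0.5624 0.0957 0.0799] circ [0.556  0.0993 0.0282]
blob 111 [0.5823 0.0094 0.0754] circ [0.5838 0.0098 0.0378]
blob 162 [ 0.606  -0.4464  0.072 ] circ [ 0.6015 -0.4462  0.0197]
```

View pics/s7.png

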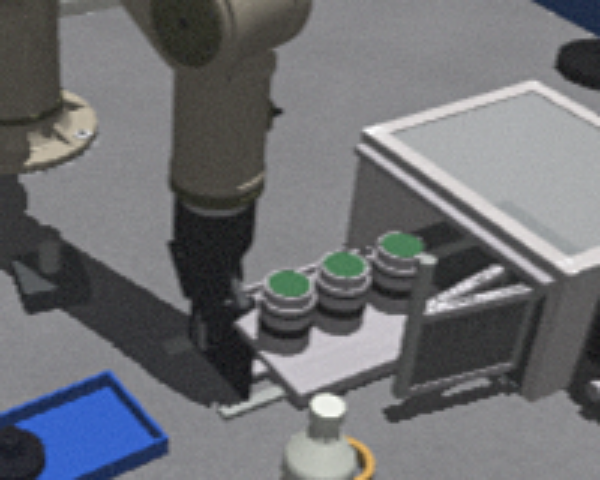

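The shuttle moves with the lenses upright, and the lead lens at (402,262) clears the post. Continuing.

Emit:
{"name": "move_arm", "arguments": {"moves": [{"xyz": [0.08,0,0],"spin": 0,"grip": -1},{"xyz": [0.17,0,0],"spin": 0,"grip": -1},{"xyz": [0.26,0,0],"spin": 0,"grip": -1},{"xyz": [0.35,0,0],"spin": 0,"grip": -1},{"xyz": [0.44,0,0],"spin": 0,"grip": -1},{"xyz": [0.53,0,0],"spin": 0,"grip": -1},{"xyz": [0.62,0,0],"spin": 0,"grip": -1},{"xyz": [0.7,0,0],"spin": 0,"grip": -1}]}}

```text
time_s: 35.45
ee_pos: [0.554, 0.1126, 0.0452]
eef_rot: [0.682, 0.731, -0.0, -0.0]
contact_force: [2.2, -4.0, -2.0]
finger_gap: 0.0003
gripper_force: 1.8
```

Emit:
{"name": "move_arm", "arguments": {"moves": [{"xyz": [0.08,0,0],"spin": 0,"grip": -1},{"xyz": [0.16,0,0],"spin": 0,"grip": -1},{"xyz": [0.24,0,0],"spin": 0,"grip": -1},{"xyz": [0.32,0,0],"spin": 0,"grip": -1},{"xyz": [0.4,0,0],"spin": 0,"grip": -1},{"xyz": [0.48,0,0],"spin": 0,"grip": -1},{"xyz": [0.55,0,0],"spin": 0,"grip": -1},{"xyz": [0.58,0,0],"spin": 0,"grip": -1}]}}

```text
time_s: 36.45
ee_pos: [0.5483, 0.1969, 0.0455]
eef_rot: [0.683, 0.731, -0.002, 0.001]
contact_force: [-2.3, -17.6, 9.1]
finger_gap: 0.0002
gripper_force: 8.7
```

```bash
python3 - <<'E'
from h import *
print(np.round(pose(),4),ctrl.state()["contact_force"])
im,W,c=cam("scene"); blobs(W,.06,.095,ymax=.5,xmax=.65); save(im[80:260,240:480],"s8",3)
im,W,c=cam("top"); blobs(W,.06,.095,ymax=.5,xmax=.65)
E
```

```text
[5.4830e-01 1.9690e-01 4.5500e-02 9.3907e+01] [ -2.29313795 -17.64732603   9.10719386]
blob 205 [0.55   0.2901 0.079 ] circ [0.547  0.3006 0.0379]
blob 147 [0.5642 0.1975 0.073 ] circ [0.5519 0.2067 0.0549]
blob 204 [ 0.6074 -0.4464  0.0699] circ [ 0.6012 -0.4461  0.0221]
blob 142 [ 0.5954 -0.4387  0.0684] circ [ 0.5955 -0.4422  0.0233]
```

View pics/s8.png

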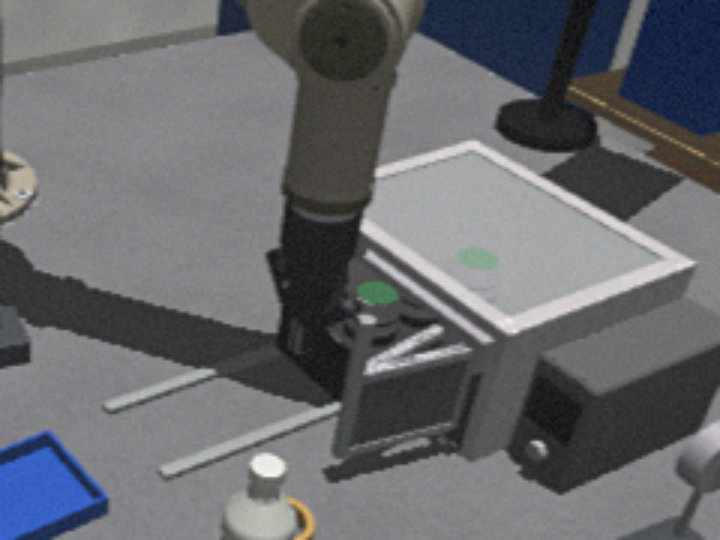

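Emit:
{"name": "move_arm", "arguments": {"moves": [{"xyz": [0.01,0,0],"spin": 0,"grip": -1},{"xyz": [0.01,0,0],"spin": 0,"grip": -1},{"xyz": [0.01,0,0],"spin": 0,"grip": -1}]}}

```text
time_s: 36.92
ee_pos: [0.5482, 0.1968, 0.0455]
eef_rot: [0.683, 0.73, -0.002, 0.001]
contact_force: [-2.5, -12.6, 6.6]
finger_gap: -0.0001
gripper_force: 6.4
```

Emit:
{"name": "move_arm", "arguments": {"moves": [{"xyz": [-0.1,0,0],"spin": 0,"grip": -1},{"xyz": [-0.2,0,0],"spin": 0,"grip": -1},{"xyz": [-0.4,0,-0.2],"spin": 0,"grip": -1},{"xyz": [-0.7,0,-0.5],"spin": 0,"grip": -1},{"xyz": [-1,0,-0.8],"spin": 0,"grip": -1}]}}

```text
time_s: 37.55
ee_pos: [0.5581, 0.0507, 0.1649]
eef_rot: [0.682, 0.731, 0.0, -0.0]
contact_force: [1.2, -0.3, -0.2]
finger_gap: -0.0001
gripper_force: 0.0
```

Emit:
{"name": "move_arm", "arguments": {"moves": [{"xyz": [-0.4,0,-0.2],"spin": 0,"grip": -1},{"xyz": [-0.8,0,-0.4],"spin": 0,"grip": -1},{"xyz": [-1,0,-0.4],"spin": 0,"grip": -1},{"xyz": [-1,0,-0.4],"spin": 0,"grip": -1}]}}

```text
time_s: 38.05
ee_pos: [0.5687, -0.1028, 0.2238]
eef_rot: [0.685, 0.729, -0.0, 0.001]
contact_force: [-0.2, -0.3, -0.1]
finger_gap: 0.0001
gripper_force: 0.0
```

```bash
python3 - <<'E'
from h import *
print(np.round(pose(),4),ctrl.state()["contact_force"])
im,W,c=cam("scene"); save(im[80:260,240:480],"s9",3)
m=(W[...,2]>.055)&(W[...,2]<.085)&(W[...,0]>.47)&(W[...,0]<.62)&(W[...,1]>.2)&(W[...,1]<.25); print("plate scene",rect(W,m))
im,W,c=cam("top"); save(im[80:270,20:330],"t9",2.5)
m=(W[...,2]>.05)&(W[...,2]<.085)&(W[...,0]>.47)&(W[...,0]<.62)&(W[...,1]>.2)&(W[...,1]<.25); print("plate top",rect(W,m))
m=(W[...,2]>.18)&(W[...,2]<.21)&(W[...,0]>.55)&(W[...,0]<.75)&(W[...,1]>.1)&(W[...,1]<.24); print("post",rect(W,m))
for n,u,v,a,b in [("blower",381,178,.03,.2),("bottle",238,120,.1,.2),("block stud",267,256,.04,.08),("cap knob",304,180,.025,.06)]: print(n,*circ(W,u,v,a,b))
E
```

```text
[ 0.5687 -0.1028  0.2238 93.5381] [-0.17547442 -0.33915485 -0.14768203]
plate scene (162, array([0.5509, 0.2094]), array([0.1098, 0.0108]), 4.12, np.float64(0.0676))
plate top (153, array([0.5481, 0.2138]), array([0.1074, 0.0099]), 3.68, np.float64(0.0718))
post (27, array([0.6882, 0.1486]), array([0.0144, 0.0132]), 22.32, np.float64(0.1931))
blower 311 [ 0.5942 -0.4357  0.0626] [ 0.5961 -0.4413  0.0301]
bottle 221 [0.7655 0.0012 0.1234] [0.7697 0.003  0.0259]
block stud 0 [nan nan nan] [0. 0. 0.]
cap knob 27 [ 0.5991 -0.2239  0.0362] [ 0.6034 -0.244   0.058 ]h.py:15: RuntimeWarning: Mean of empty slice.
  (x,y),rr=cv2.minEnclosingCircle(Q[:,:2].astype(np.float32)); return len(Q),Q.mean(0).round(4),np.round([x,y,rr],4)
  ret = um.true_divide(
```

View pics/t9.png

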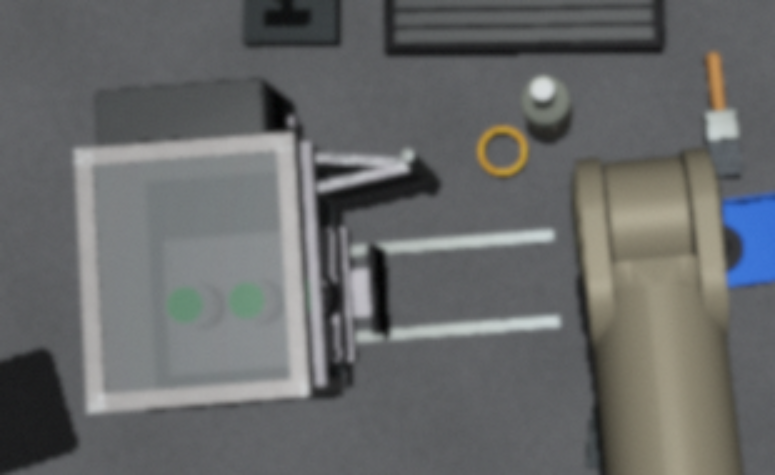

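View pics/s9.png

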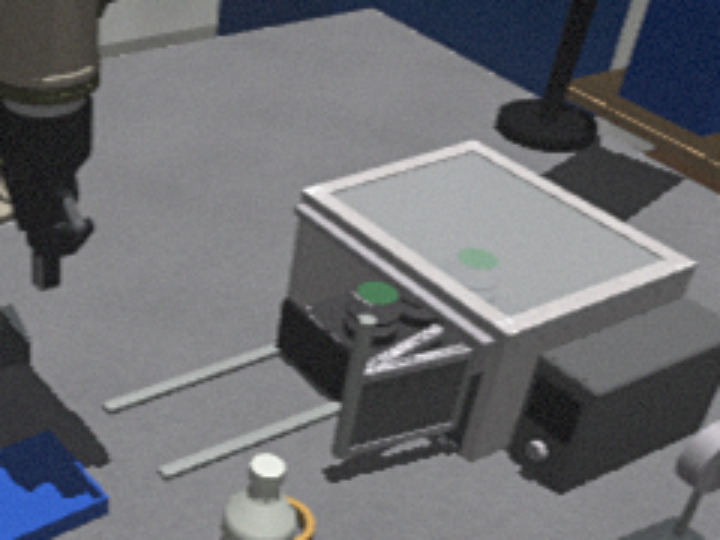

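Travel measures about 0.247 m by three methods, with firm resistance. I'll push again harder, a little higher, to tell the end stop from a hang-up.

```bash
python3 - <<'E'
from h import *
d=np.load("/tmp/top0.npz"); 
for nm,(im,W) in {"t0":(d["im"],d["W"]),"now":cam("top")[:2]}.items():
    # bright low strips: rails, report extreme along chamber -y
    g=cv2.cvtColor(im,cv2.COLOR_RGB2GRAY)
    m=(g>130)&(W[...,2]<.02)&(W[...,0]>.45)&(W[...,0]<.66)&(W[...,1]>-.05)&(W[...,1]<.2)
    Q=W[m]; s=Q[:,:2]@EY; print(nm,len(Q),np.percentile(s,[0,1,2,5]).round(4),"deck0 mid",round(float(DM@EY),4))
a=np.array([.5497,.1745])
plan([(*(a-.03*EY),.2,93.7,-1,.055,1),(*(a-.03*EY),.06,93.7,-1,.05,1)])
E
```

```text
t0 3315 [-0.0632 -0.0579 -0.053  -0.0396] deck0 mid 0.086
now 722 [-0.0439 -0.0411 -0.0397 -0.0338] deck0 mid 0.086
[{"xyz": [0.322, 0.0, 0.031], "spin": 0.0, "grip": -1}, {"xyz": [0.645, 0.0, 0.063], "spin": 0.001, "grip": -1}, {"xyz": [0.967, 0.0, 0.094], "spin": 0.001, "grip": -1}]
[{"xyz": [0.322, -0.001, 0.031], "spin": 0.0, "grip": -1}, {"xyz": [0.645, -0.002, 0.063], "spin": 0.001, "grip": -1}, {"xyz": [0.645, -0.002, 0.063], "spin": 0.001, "grip": -1}, {"xyz": [0.645, -0.002, 0.374], "spin": 0.001, "grip": -1}, {"xyz": [0.645, -0.002, 0.685], "spin": 0.001, "grip": -1}, {"xyz": [0.645, -0.002, 0.996], "spin": 0.001, "grip": -1}, {"xyz": [0.645, -0.002, 0.996], "spin": 0.001, "grip": -1}]
end [ 5.52e-01  1.45e-01  6.00e-02  9.37e+01 -1.00e+00]
```

Emit:
{"name": "move_arm", "arguments": {"moves": [{"xyz": [0.32,0,0.03],"spin": 0,"grip": -1},{"xyz": [0.65,0,0.06],"spin": 0,"grip": -1},{"xyz": [0.97,0,0.09],"spin": 0,"grip": -1}]}}

```text
time_s: 38.58
ee_pos: [0.5578, 0.0509, 0.2101]
eef_rot: [0.681, 0.732, 0.0, -0.0]
contact_force: [0.7, 0.8, -1.0]
finger_gap: -0.0001
gripper_force: 0.0
```

Emit:
{"name": "move_arm", "arguments": {"moves": [{"xyz": [0.32,0,0.03],"spin": 0,"grip": -1},{"xyz": [0.65,0,0.06],"spin": 0,"grip": -1},{"xyz": [0.65,0,0.06],"spin": 0,"grip": -1},{"xyz": [0.65,0,0.37],"spin": 0,"grip": -1},{"xyz": [0.65,0,0.69],"spin": 0,"grip": -1},{"xyz": [0.65,0,1],"spin": 0,"grip": -1},{"xyz": [0.65,0,1],"spin": 0,"grip": -1}]}}

```text
time_s: 39.45
ee_pos: [0.549, 0.144, 0.0571]
eef_rot: [0.682, 0.731, -0.003, -0.002]
contact_force: [-0.2, -0.2, 1.0]
finger_gap: -0.0005
gripper_force: 0.0
```

Emit:
{"name": "move_arm", "arguments": {"moves": [{"xyz": [0.1,0,0],"spin": 0,"grip": -1},{"xyz": [0.2,0,0],"spin": 0,"grip": -1},{"xyz": [0.28,0,0],"spin": 0,"grip": -1},{"xyz": [0.33,0,0],"spin": 0,"grip": -1},{"xyz": [0.35,0,0],"spin": 0,"grip": -1},{"xyz": [0.35,0,0],"spin": 0,"grip": -1}]}}

```text
time_s: 40.2
ee_pos: [0.5485, 0.1968, 0.0602]
eef_rot: [0.682, 0.731, 0.0, 0.0]
contact_force: [-1.1, 0.1, 0.1]
finger_gap: 0.0002
gripper_force: 0.0
```

Emit:
{"name": "move_arm", "arguments": {"moves": [{"xyz": [0.01,0,0],"spin": 0,"grip": -1},{"xyz": [0.02,0,0],"spin": 0,"grip": -1},{"xyz": [0.03,0,0],"spin": 0,"grip": -1},{"xyz": [0.03,0,0],"spin": 0,"grip": -1}]}}

```text
time_s: 40.7
ee_pos: [0.5486, 0.1969, 0.0601]
eef_rot: [0.684, 0.73, -0.002, 0.002]
contact_force: [-2.4, -13.1, 9.3]
finger_gap: 0.0003
gripper_force: 6.4
```

Emit:
{"name": "move_arm", "arguments": {"moves": [{"xyz": [0.01,0,0],"spin": 0,"grip": -1},{"xyz": [0.02,0,0],"spin": 0,"grip": -1},{"xyz": [0.03,0,0],"spin": 0,"grip": -1},{"xyz": [0.03,0,0],"spin": 0,"grip": -1}]}}

```text
time_s: 41.2
ee_pos: [0.5485, 0.197, 0.0601]
eef_rot: [0.685, 0.729, -0.005, 0.003]
contact_force: [-7.4, -25.0, 17.0]
finger_gap: 0.0001
gripper_force: 12.5
```

Emit:
{"name": "move_arm", "arguments": {"moves": [{"xyz": [-0.15,0,0],"spin": 0,"grip": -1},{"xyz": [-0.3,0,-0.1],"spin": 0,"grip": -1},{"xyz": [-0.5,0,-0.4],"spin": 0,"grip": -1},{"xyz": [-0.75,0,-0.7],"spin": 0,"grip": -1},{"xyz": [-1,0,-1],"spin": 0,"grip": -1},{"xyz": [-1,0,-1],"spin": 0,"grip": -1}]}}

```text
time_s: 41.95
ee_pos: [0.5606, 0.0527, 0.2136]
eef_rot: [0.685, 0.729, 0.002, 0.003]
contact_force: [-0.3, 0.9, -0.1]
finger_gap: 0.0002
gripper_force: 0.0
```

Emit:
{"name": "move_arm", "arguments": {"moves": [{"xyz": [-0.4,-0.3,0],"spin": 0,"grip": -1},{"xyz": [-0.7,-0.6,0],"spin": 0,"grip": -1},{"xyz": [-0.7,-0.7,0],"spin": 0,"grip": -1},{"xyz": [-0.7,-0.7,0],"spin": 0,"grip": -1}]}}

```text
time_s: 42.45
ee_pos: [0.459, -0.0566, 0.2094]
eef_rot: [0.683, 0.73, -0.001, -0.0]
contact_force: [-0.4, 0.0, 0.6]
finger_gap: 0.0001
gripper_force: 0.0
```

```bash
python3 - <<'E'
from h import *
print(np.round(pose(),3),ctrl.state()["contact_force"])
im,W,c=cam("scene"); save(im,"end")
m=(W[...,2]>.18)&(W[...,2]<.21)&(W[...,0]>.6)&(W[...,0]<.75)&(W[...,1]>.1)&(W[...,1]<.24); print("post",rect(W,m))
E
```

```text
[ 4.5900e-01 -5.7000e-02  2.0900e-01  9.3788e+01] [-0.36935053  0.01799235  0.57159492]
post (42, array([0.6932, 0.1437]), array([0.0143, 0.014 ]), 63.58, np.float64(0.1908))
```

View pics/end.png

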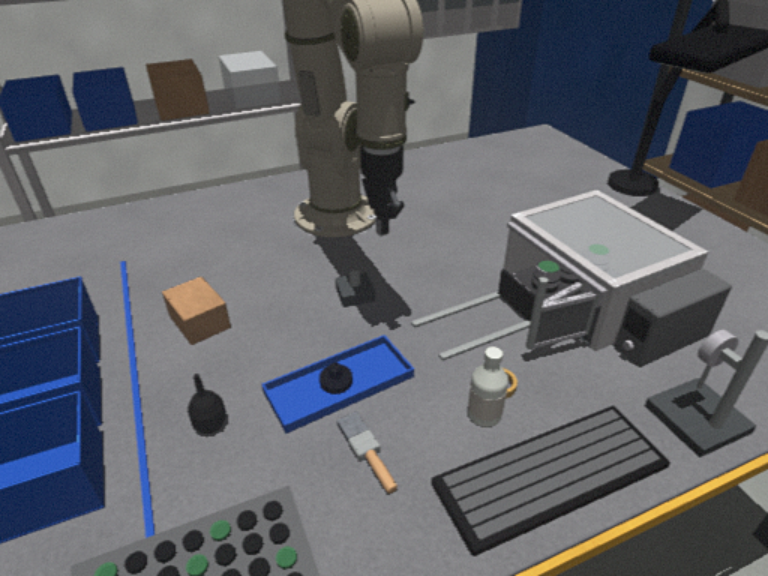

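The door is collapsed (565,310), the cap lies in the tray (337,377), the shuttle is at its stop with the lenses upright, and the bystanders are in place. Handing in.

```bash
python3 -c "
from station import ctrl
print(ctrl.finish_job())"
```

```text
the job is handed in; nothing more can be done
None
```

I handed the job in at about 42 s, but no verdict came back: the door is collapsed, the one cap is in the tray, and the lenses look upright on the deck. The shuttle is against a hard stop at about 0.247 m of measured travel, just under the 0.25 m limit, which I took as fully home because it did not move under 25 N.

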